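# Load a tray of four modules at the inspection station

### The job

Draw the stop pin out of its bore and hang it upright by its head in the side notch, then swing the camera arm out to the side, well clear of the tray. Load exactly four of the power modules into the black tray, one to a pocket and lying flat, filling the two rows farther from the robot and leaving the row of two nearest the robot empty, then swing the camera arm back over the tray until it meets its inner stop. Any modules left over go into the pink-lined bin; the pin stays in the notch, and the other things on the bench are left where they are.

Things in the scene. Friction and masses are not known exactly. Their poses are not given: they have to be found in the camera images.
- module_a: metal-cased power module, a plain aluminium block 72 long (its x) x 34 wide (its y) x 28 mm high with four fins along its top, 120 g, lying on the bench; origin at the centre of its underside, z up. Four to six of these six modules are present; absent ones read None from the start
- module_b: metal-cased power module, a plain aluminium block 72 long (its x) x 34 wide (its y) x 28 mm high with four fins along its top, 120 g, lying on the bench; origin at the centre of its underside, z up. Four to six of these six modules are present; absent ones read None from the start
- module_c: metal-cased power module, a plain aluminium block 72 long (its x) x 34 wide (its y) x 28 mm high with four fins along its top, 120 g, lying on the bench; origin at the centre of its underside, z up. Four to six of these six modules are present; absent ones read None from the start
- module_d: metal-cased power module, a plain aluminium block 72 long (its x) x 34 wide (its y) x 28 mm high with four fins along its top, 120 g, lying on the bench; origin at the centre of its underside, z up. Four to six of these six modules are present; absent ones read None from the start
- module_e: metal-cased power module, a plain aluminium block 72 long (its x) x 34 wide (its y) x 28 mm high with four fins along its top, 120 g, lying on the bench; origin at the centre of its underside, z up. Four to six of these six modules are present; absent ones read None from the start
- module_f: metal-cased power module, a plain aluminium block 72 long (its x) x 34 wide (its y) x 28 mm high with four fins along its top, 120 g, lying on the bench; origin at the centre of its underside, z up. Four to six of these six modules are present; absent ones read None from the start
- pocket0 (a point): centre of the floor of one of the tray's six pockets (left one of the row nearest the robot, to stay empty), 12 mm above the bench; the pocket is 44 mm (station x) x 80 mm (station y) and 10 mm deep (rib tops 22 mm above the bench). Pockets are pitched 66 mm along station x (3) and 90 mm along station y (2)
- pocket1 (a point): centre of the floor of one of the tray's six pockets (right one of the row nearest the robot, to stay empty), 12 mm above the bench; the pocket is 44 mm (station x) x 80 mm (station y) and 10 mm deep (rib tops 22 mm above the bench). Pockets are pitched 66 mm along station x (3) and 90 mm along station y (2)
- pocket2 (a point): centre of the floor of one of the tray's six pockets (left one of the row in the middle, to fill), 12 mm above the bench; the pocket is 44 mm (station x) x 80 mm (station y) and 10 mm deep (rib tops 22 mm above the bench). Pockets are pitched 66 mm along station x (3) and 90 mm along station y (2)
- pocket3 (a point): centre of the floor of one of the tray's six pockets (right one of the row in the middle, to fill), 12 mm above the bench; the pocket is 44 mm (station x) x 80 mm (station y) and 10 mm deep (rib tops 22 mm above the bench). Pockets are pitched 66 mm along station x (3) and 90 mm along station y (2)
- pocket4 (a point): centre of the floor of one of the tray's six pockets (left one of the row farthest from the robot, to fill), 12 mm above the bench; the pocket is 44 mm (station x) x 80 mm (station y) and 10 mm deep (rib tops 22 mm above the bench). Pockets are pitched 66 mm along station x (3) and 90 mm along station y (2)
- pocket5 (a point): centre of the floor of one of the tray's six pockets (right one of the row farthest from the robot, to fill), 12 mm above the bench; the pocket is 44 mm (station x) x 80 mm (station y) and 10 mm deep (rib tops 22 mm above the bench). Pockets are pitched 66 mm along station x (3) and 90 mm along station y (2)
- station: fixed inspection station on an aluminium plate: black pocket tray 198 x 190 mm centred on its origin (on the bench, z up), with a post at station (70, 180) mm that carries the camera arm. A module lies in a pocket with its length along station y
- camera_arm (a joint): swing of the white camera arm about its post, rad: 0 = at its inner stop, camera head centred over the tray; grows clockwise from above, the arm swinging past the robot side out to the left; 2.2 = outer stop. Bar 18 mm wide, 193 mm from post to knob, its top 158 mm up; round camera head 84 mm across below the knob, its underside 131 mm up. It stays where it is left
- swing_knob (a point): on the axis of the arm's upright round black knob, 26 mm dia, which reaches from 158 to 202 mm above the bench at the free end of the arm; this point is 185 mm above the bench
- hinge (a point): on the axis of the camera arm's post, 149 mm above the bench; the post's hub is 42 mm dia and its top is 160 mm above the bench
- pin: steel stop pin standing upright in a bore (13 mm wide, 35 mm deep, mouth 125 mm above the bench) in the steel block by the post; 12 mm dia shank 82 mm long, with a black round head 32 mm dia and 26 mm high on top; origin at the lower tip of the shank, z up along the pin to the head. In the bore it stands in the arm's way so that it cannot swing out. 90 g
- pin_collar (a point): centre of the underside of the pin's head, 82 mm above the pin's tip
- notch (a point): notch for parking the pin: a U slot 20 mm wide (station x), 36 mm long, open to station +y, in a level steel plate 10 mm thick on a leg. This point is on the plate's top face, 98 mm above the bench, mid-width, 15 mm from the slot's closed end and 21 mm from its open end. The shank hangs in the slot, the head rests on the plate
- bin: fixed black open bin with pink lining, 150 (its x) x 190 (its y) x 55 mm high, walls and floor 5 mm thick; origin under its centre on the bench
- tape: bystander: roll of tape lying flat, 66 mm dia, 24 mm high, among the modules; origin at the centre of its underside
- flux: bystander: small jar, 48 mm dia, 78 mm high; origin at the centre of its underside
- driver: bystander: screwdriver 170 mm long lying on the bench on the left
There are look-alikes about, which are no part of the job. Leave any red or yellow look-alike of the module_f alone.

How it is judged:
On the way, in this order (a step that is already met when the one before it is completed fails the run):
1. the pin hangs upright in the side notch (horizontal distance between pin_collar and notch below 0.016 m and z of pin_collar in the frame of station between 0.092 and 0.105 m and angle between pin's own z axis and vertical below 0.15 rad), for 0.2 s.
2. the camera arm is swung out clear of the tray (value of joint camera_arm above 1.3 rad), for 0.2 s.
3. the four pockets of the two far rows each hold a module, the near row is empty (distance between any of module_a, module_b, module_c, module_d, module_e, module_f and pocket2 below 0.012 m and distance between any of module_a, module_b, module_c, module_d, module_e, module_f and pocket3 below 0.012 m and distance between any of module_a, module_b, module_c, module_d, module_e, module_f and pocket4 below 0.012 m and distance between any of module_a, module_b, module_c, module_d, module_e, module_f and pocket5 below 0.012 m and not (distance between any of module_a, module_b, module_c, module_d, module_e, module_f and pocket0 below 0.012 m) and not (distance between any of module_a, module_b, module_c, module_d, module_e, module_f and pocket1 below 0.012 m)), for 0.2 s.
4. the camera arm is back over the tray (value of joint camera_arm below 0.1 rad), for 0.2 s.
At the end, for the whole second after the job is handed in: A module within 12 mm of the centre of each of the four far pockets, all others inside the bin; pin hanging in the notch (collar within 16 mm, height within 6 mm, tilt under 0.15 rad); camera arm within 0.1 rad of its inner stop; all at rest (all of step 1 and value of joint camera_arm below 0.1 rad and distance between any of module_a, module_b, module_c, module_d, module_e, module_f and pocket2 below 0.012 m and distance between any of module_a, module_b, module_c, module_d, module_e, module_f and pocket3 below 0.012 m and distance between any of module_a, module_b, module_c, module_d, module_e, module_f and pocket4 below 0.012 m and distance between any of module_a, module_b, module_c, module_d, module_e, module_f and pocket5 below 0.012 m and (distance between module_a and pocket2 below 0.012 m or distance between module_a and pocket3 below 0.012 m or distance between module_a and pocket4 below 0.012 m or distance between module_a and pocket5 below 0.012 m or (x of module_a in the frame of bin between -0.07 and 0.07 m and y of module_a in the frame of bin between -0.09 and 0.09 m and z of module_a in the frame of bin below 0.05 m)) and (distance between module_b and pocket2 below 0.012 m or distance between module_b and pocket3 below 0.012 m or distance between module_b and pocket4 below 0.012 m or distance between module_b and pocket5 below 0.012 m or (x of module_b in the frame of bin between -0.07 and 0.07 m and y of module_b in the frame of bin between -0.09 and 0.09 m and z of module_b in the frame of bin below 0.05 m)) and (distance between module_c and pocket2 below 0.012 m or distance between module_c and pocket3 below 0.012 m or distance between module_c and pocket4 below 0.012 m or distance between module_c and pocket5 below 0.012 m or (x of module_c in the frame of bin between -0.07 and 0.07 m and y of module_c in the frame of bin between -0.09 and 0.09 m and z of module_c in the frame of bin below 0.05 m)) and (distance between module_d and pocket2 below 0.012 m or distance between module_d and pocket3 below 0.012 m or distance between module_d and pocket4 below 0.012 m or distance between module_d and pocket5 below 0.012 m or (x of module_d in the frame of bin between -0.07 and 0.07 m and y of module_d in the frame of bin between -0.09 and 0.09 m and z of module_d in the frame of bin below 0.05 m)) and (distance between module_e and pocket2 below 0.012 m or distance between module_e and pocket3 below 0.012 m or distance between module_e and pocket4 below 0.012 m or distance between module_e and pocket5 below 0.012 m or (x of module_e in the frame of bin between -0.07 and 0.07 m and y of module_e in the frame of bin between -0.09 and 0.09 m and z of module_e in the frame of bin below 0.05 m)) and (distance between module_f and pocket2 below 0.012 m or distance between module_f and pocket3 below 0.012 m or distance between module_f and pocket4 below 0.012 m or distance between module_f and pocket5 below 0.012 m or (x of module_f in the frame of bin between -0.07 and 0.07 m and y of module_f in the frame of bin between -0.09 and 0.09 m and z of module_f in the frame of bin below 0.05 m)) and linear speed of each of module_a, module_b, module_c, module_d, module_e, module_f, pin below 0.02 m/s); the robot touches nothing.
It fails at once if the tape roll is moved more than 6 cm (distance of tape from where it was at the start of the episode above 0.06 m).
It fails at once if the jar is moved more than 6 cm (distance of flux from where it was at the start of the episode above 0.06 m).
It fails at once if the screwdriver is moved more than 6 cm (distance of driver from where it was at the start of the episode above 0.06 m).
Of module_a, module_b, module_c, module_d, module_e, module_f only 4 to 6 are there at a start; the rules pass over those that are not, and their reading is None.
At some moment in a run one of module_a, module_b, module_c, module_d, module_e, module_f may be knocked a few centimetres aside while the robot is not near it.
It also fails if it takes over 210 s, if anything falls off the work surface, if the arm or the gripper's body presses on something with over 40 N, if the wrist force passes 120 N, or if a joint passes its speed limit or range.

### The arm

A 6-joint arm with a two-finger parallel gripper is mounted at the origin on the work surface. World frame = base frame: x ahead of the robot, y to its left, z up, the work surface at z = 0. Lengths are in m, angles in rad, forces in N, time in s.
With the tool pointing down it reaches from about 0.25 to 0.725 m from the base axis. Payload 4 kg.
Tool frame: the origin (TCP) lies at the very end of the fingers, on their centre line; the grasp point (between the pads) lies 19 mm behind it; x points along the fingers, z is the direction in which the jaws open and shut, and the axes are right-handed (so a half turn about x gives the same grasp; the last joint's range is limited). The gripper opens to 85 mm and grips with 20 to 120 N. Pads are 22 mm wide; open, the fingers measure 114 mm over their backs; the gripper's body (76 mm by 85 mm) begins 54 mm behind the grasp point. The pads swing forward as they close: fully open they stand 13 mm farther back than shut.
Start: joints at [-1.21, 0.241, 0.005, 1.335, 0, 1.571], TCP at [0.177, -0.468, 0.231] pointing down, gripper open.
Joint ranges: [-2.72, 2.72], [-1.05, 1.87], [-1.09, 1.28], [-1.99, 2.15], [-1.42, 1.44], [-3.14, 3.14]. Speed limits (rad/s): [2.79, 2.79, 3.14, 3.14, 3.14, 3.14].

### API

Orientations are given as a unit quaternion [x, y, z, w].
In Python, from workcell import bot gives the robot as it stands.
- The arm moves only by the tool apply_moves, never from a script. Its argument "targets" is one flat list of numbers, 7 for each row, row after row: the shift along the tool's x, y, z in units of 25 cm (1.0 is 25 cm), then the turn, a rotation vector about the tool's x, y, z in units of 0.5 rad (1.0 is 0.5 rad), then the opening, from 0 (shut) to 1 (fully open). In form: [tx, ty, tz, wx, wy, wz, claw, tx, ty, tz, wx, wy, wz, claw, ...]. A call has 1 to 12 rows; each row is the pose to reach, as a shift and turn from the pose commanded when the call began, along the tool's axes at that moment; what a row does not reach only later rows make up. A row lasts 1/12 s, in which the tool goes at most 41.7 mm and 7.16 degrees, less where a joint would pass 70% of its speed; a pose out of reach is approached as far as the arm can. A call with a number of a shift or a turn outside -1 to 1 is refused whole. A call with a gripper value outside its range is refused whole. The fingers move at their own pace and stop on an object; the grip force is fixed at half the most. Time passes only in rows, so rows that repeat a pose let the fingers close. It gives the time, the measured TCP pose, the force and the opening at its end, in the units of the state.
- bot.get_obs(): the state, without advancing time (a new reading comes with each control period).
- bot.camera(name): name is "scene" or "top" or "wrist"; returns (picture, depth): 400x640x3 uint8, red, green, blue; 400x640 float32, m along the optical axis (not along the pixel's ray), 0 where there is no reading.
- bot.camera_params(name): a dict with "fx", "fy", "cx", "cy" (pixels), "dist" ([k1, k2, p1, p2, k3] as OpenCV has them; the pictures are not rectified), "T" (4x4, takes a point from camera to world coordinates); the wrist camera has in their place "tool_from_camera" (4x4, takes a point from camera to tool coordinates, whose origin is the TCP and whose axes are the tool frame's). Camera axes: x right, y up, looking along -z (the intrinsics and any distortion apply to the point x, -y, -z); pixel columns grow to the right and rows downward; lengths in m; the calibration is good to about 2 mm. A picture is of the moment at which its call begins: read the wrist's pose just before it. camera_params takes no time and is no camera call.
- bot.job_done(): hands the job in, once; it reports no verdict.
The state is a dict: "clock": time; "joint_pos": joint angles; "joint_vel": joint speeds; "tau": joint torques, N m; "eef_pos": TCP position; "tool_rot": TCP orientation; "ft_force": force on the tool from outside, world axes, zero at the start; "ft_torque": the same for the moment, N m; "grip_width": finger opening in m.
Only numpy, scipy, OpenCV 4.12 (cv2) and the standard library are available. Lean on these libraries where they do the work, as an engineer would, in place of code of your own. Each camera call takes 0.05 s, during which the arm holds its last target.

## Working session

There is one attempt and no reset: what is moved stays moved. The work goes in short steps, Python scripts to look and compute and a tool call to move; the robot and the scene stay as the last step left them, time stands still between calls to the robot, and variables do not carry over. Pictures are saved under pics/ and viewed, and the job is handed in when it is done.

Besides the shell and the picture viewer there is one more tool, called after "Request:" as name(argument=value, ...) on one line, values as JSON. apply_moves: Moves the arm, as the interface text tells. Its arguments: {"type":"object","properties":{"targets":{"type":"array"}},"required":["targets"]}

```bash
ls; mkdir -p pics; python3 - <<'E'
from workcell import bot
import cv2
print(bot.get_obs())
for n in ["scene","top","wrist"]:
    p,d=bot.camera(n); cv2.imwrite(f"pics/{n}0.png",p[:,:,::-1]); 
    import numpy as np
    np.savez(f"pics/{n}0.npz",p=p,d=d); print(n,bot.camera_params(n))
E
```

```text
pics
{'clock': 0.0, 'joint_pos': array([-1.21003257e+00,  2.41417257e-01,  3.67736307e-03,  1.33519940e+00,
        6.62318574e-06,  1.57076685e+00]), 'joint_vel': array([-0.00014685, -0.00066193,  0.00066787, -0.00033911, -0.00063233,
        0.00057177]), 'tau': array([ 4.18693689e-04, -3.72320616e+01,  2.52407581e+01,  1.70367962e-02,
       -1.27371317e-05, -4.14665262e-07]), 'eef_pos': array([ 0.17626507, -0.46720003,  0.23039295]), 'tool_rot': array([ 0.40260906,  0.58221768, -0.40174332,  0.58097403]), 'ft_force': array([0.05090613, 0.35278767, 0.25974957]), 'ft_torque': array([0.0489187 , 0.00151682, 0.0127701 ]), 'grip_width': 0.0853180744223092}
scene {'fx': 380.056447318701, 'fy': 380.056447318701, 'cx': 322.19658388176043, 'cy': 201.2634022508139, 'dist': array([-0.00300387,  0.        ,  0.        ,  0.        ,  0.        ]), 'T': array([[-0.59058354, -0.5357248 ,  0.60349816,  1.11720269],
       [ 0.80684894, -0.4053037 ,  0.42979495,  0.41834845],
       [ 0.01434822,  0.74076167,  0.67161468,  0.77479088],
       [ 0.        ,  0.        ,  0.        ,  1.        ]]
[... 288 characters left out ...]
.01213788, -0.00940198],
       [-0.01300703,  0.14984697,  0.98862364,  1.22510131],
       [ 0.        ,  0.        ,  0.        ,  1.        ]])}
wrist {'fx': 340.3314816416595, 'fy': 340.3314816416595, 'cx': 312.1246082205427, 'cy': 197.17750073534043, 'dist': array([-0.01155344,  0.        ,  0.        ,  0.        ,  0.        ]), 'tool_from_camera': array([[-2.86919584e-04,  2.80325648e-01, -9.59904916e-01,
        -1.42820048e-01],
       [ 5.70276443e-04,  9.59904846e-01,  2.80325457e-01,
         7.09413367e-02],
       [ 9.99999796e-01, -4.66980298e-04, -4.35278612e-04,
         4.46967300e-05],
       [ 0.00000000e+00,  0.00000000e+00,  0.00000000e+00,
         1.00000000e+00]])}
```

View pics/scene0.png

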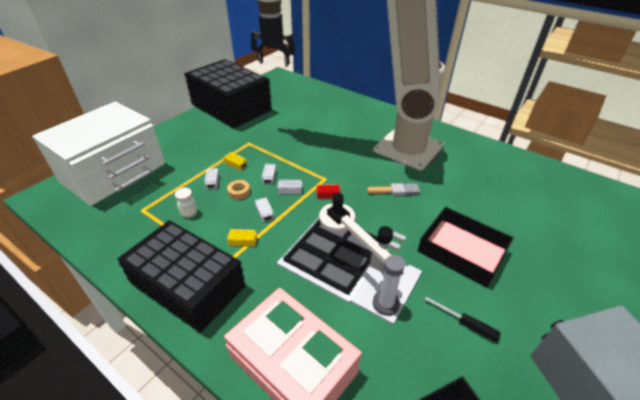

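View pics/top0.png

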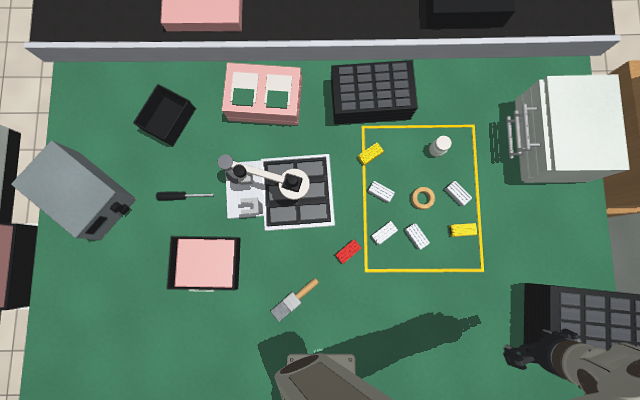

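View pics/wrist0.png

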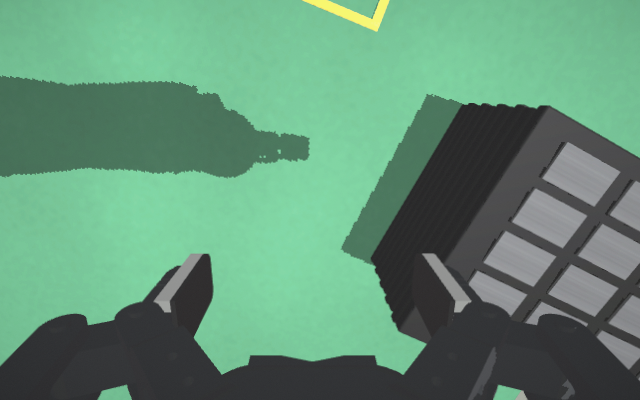

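```bash
cat > h.py <<'E'
import numpy as np, cv2
from scipy.spatial.transform import Rotation as R
from workcell import bot
def K(P): return np.array([[P['fx'],0,P['cx']],[0,P['fy'],P['cy']],[0,0,1.]])
def camT(n,obs=None):
    P=bot.camera_params(n)
    if n!='wrist': return P,P['T']
    T=np.eye(4);T[:3,:3]=R.from_quat(obs['tool_rot']).as_matrix();T[:3,3]=obs['eef_pos']
    return P,T@P['tool_from_camera']
def rays(P,T,uv):
    uv=np.asarray(uv,float).reshape(-1,1,2)
    q=cv2.undistortPoints(uv,K(P),P['dist']).reshape(-1,2)
    d=np.c_[q[:,0],-q[:,1],-np.ones(len(q))]
    return T[:3,3],d@T[:3,:3].T
def onz(P,T,uv,z):
    o,d=rays(P,T,uv); s=(z-o[2])/d[:,2]; return o+d*s[:,None]
def ondepth(P,T,uv,dep):
    o,d=rays(P,T,uv); return o+d*np.asarray(dep).reshape(-1,1)
def proj(P,T,X):
    X=np.atleast_2d(X); c=(X-T[:3,3])@T[:3,:3]; 
    c=c*[1,-1,-1]
    r,_=cv2.projectPoints(c.reshape(-1,1,3),np.zeros(3),np.zeros(3),K(P),P['dist']); return r.reshape(-1,2)
def snap(n,tag,crop=None,sc=1):
    o=bot.get_obs(); p,d=bot.camera(n); P,T=camT(n,o)
    np.savez(f'pics/{tag}.npz',p=p,d=d,T=T)
    im=p[:,:,::-1]
    if crop: x0,y0,x1,y1=crop; im=im[y0:y1,x0:x1]
    cv2.imwrite(f'pics/{tag}.png',cv2.resize(im,None,fx=sc,fy=sc,interpolation=cv2.INTER_CUBIC))
    return o,p,d,P,T
E
python3 - <<'E'
import cv2,numpy as np
from h import *
im=cv2.imread('pics/top0.png')[140:250,200:350]
cv2.imwrite('pics/top0s.png',cv2.resize(im,None,fx=5,fy=5,interpolation=cv2.INTER_CUBIC))
im=cv2.imread('pics/scene0.png')[185:325,270:430]
cv2.imwrite('pics/scene0s.png',cv2.resize(im,None,fx=4,fy=4,interpolation=cv2.INTER_CUBIC))
z=np.load('pics/top0.npz');p,d=z['p'],z['d'];P,T=camT('top')
m=((p.astype(int).min(2)>150)).astype(np.uint8)
m[:,:365]=0;m[:,480:]=0;m[:130]=0;m[270:]=0
n,l,s,c=cv2.connectedComponentsWithStats(m)
for i in range(1,n):
    if s[i,4]>60:
        ys,xs=np.where(l==i); X=ondepth(P,T,np.c_[xs,ys],d[ys,xs])
        print(s[i],c[i],np.median(X,0),onz(P,T,[c[i]],.028))
# green bench z check
print(ondepth(P,T,[[300,260],[420,160]],d[[260,160],[300,420]]))
E
```

```text
[436 136  16  19 184] [443.43478261 142.875     ] [ 0.69150685 -0.36010911  0.07813039] [[ 0.70603663 -0.37432643  0.028     ]]
[369 181  26  21 268] [381.48134328 190.89925373] [ 0.56090532 -0.18385165  0.02640238] [[ 0.56075905 -0.18441432  0.028     ]]
[447 181  25  24 262] [459.17175573 192.46946565] [ 0.55443866 -0.41362191  0.02662042] [[ 0.55440311 -0.41288211  0.028     ]]
[372 221  26  23 290] [384.52758621 232.39310345] [ 0.43682499 -0.19092663  0.0264963 ] [[ 0.43766682 -0.18978757  0.028     ]]
[406 224  24  26 290] [417.64482759 235.69655172] [ 0.42698059 -0.28607799  0.02665644] [[ 0.42759494 -0.28568687  0.028     ]]
[[ 3.58977611e-01  5.89864470e-02  4.53872265e-04]
 [ 6.60878840e-01 -3.09091920e-01 -6.97067418e-04]]
```

View pics/top0s.png

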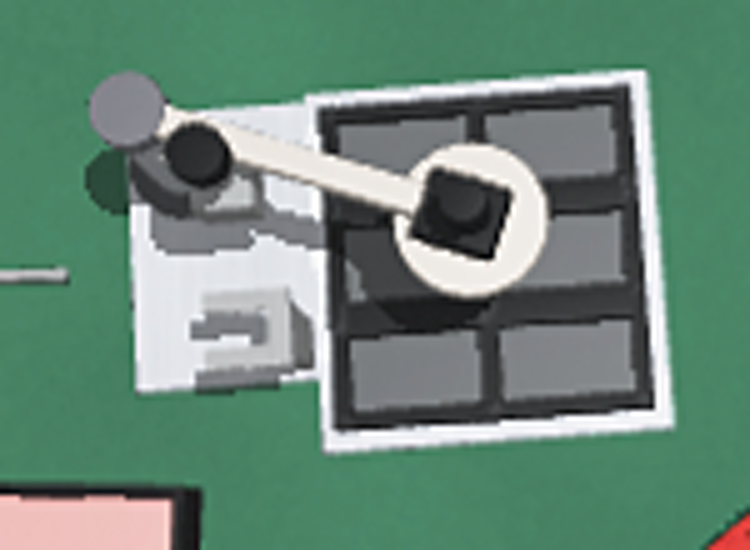

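View pics/scene0s.png

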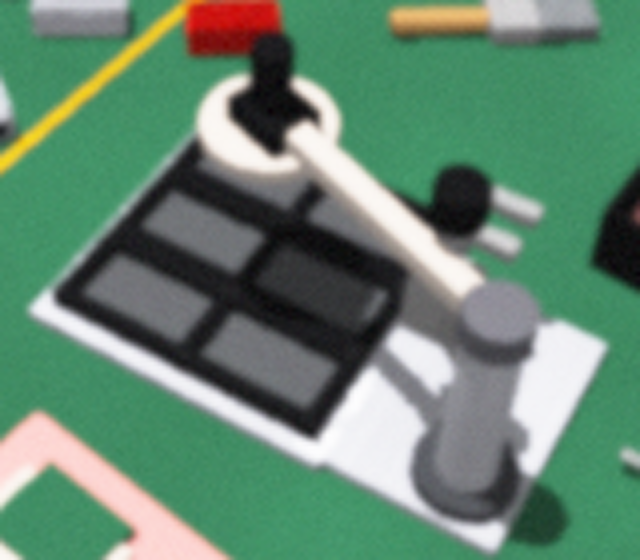

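```bash
python3 - <<'E'
from h import *
for n in ['top','scene']:
    z=np.load(f'pics/{n}0.npz');p,d=z['p'].astype(int),z['d'];P,T=camT(n)
    ys,xs=np.mgrid[0:400,0:640]; X=ondepth(P,T,np.c_[xs.ravel(),ys.ravel()],d.ravel()).reshape(400,640,3)
    reg=(X[...,0]>.42)&(X[...,0]<.75)&(X[...,1]>-.1)&(X[...,1]<.32)
    Z=X[...,2]
    for lo,hi in [(.192,.21),(.153,.163),(.09,.1),(.118,.128),(.017,.025),(.007,.015)]:
        m=(reg&(Z>lo)&(Z<hi)&(d>0)).astype(np.uint8)
        k,l,s,c=cv2.connectedComponentsWithStats(m)
        for i in range(1,k):
            if s[i,4]>8:
                q=X[l==i]; print(n,(lo,hi),s[i],c[i].round(1),q.mean(0).round(4),'mid',((q.min(0)+q.max(0))/2).round(4),p[l==i].mean(0).round())
E
```

```text
top (0.192, 0.21) [233 164  12  12 116] [238.4 169.6] [0.5906 0.2074 0.1978] mid [0.5909 0.2075 0.1983] [52. 52. 53.]
top (0.192, 0.21) [287 174  11  11  81] [291.9 179.2] [0.5636 0.0688 0.2014] mid [0.5641 0.0689 0.2002] [52. 53. 54.]
top (0.153, 0.163) [218 154  84  38 620] [257.9 171.7] [0.5935 0.1634 0.1586] mid [0.5921 0.1596 0.158 ] [159. 157. 157.]
top (0.09, 0.1) [244 179   9   5  12] [249.  182.2] [0.5772 0.1983 0.0948] mid [0.5804 0.2007 0.0947] [93. 93. 94.]
top (0.09, 0.1) [240 197  19  17 171] [250.2 205.5] [0.5105 0.1931 0.0971] mid [0.5118 0.1966 0.0951] [188. 190. 192.]
top (0.118, 0.128) [238 172  13  11  75] [245.2 178. ] [0.5832 0.2034 0.1244] mid [0.5867 0.2066 0.1232] [141. 143. 143.]
top (0.017, 0.025) [ 264  156   67   70 1318] [297.8 193.6] [0.5558 0.0649 0.0216] mid [0.5657 0.0684 0.0211] [57. 58. 60.]
top (0.017, 0.025) [226 174  12   9  42] [231.1 178.2] [0.6042 0.2664 0.0196] mid [0.6041 0.2657 0.0207] [60. 61. 64.]
top (0.007, 0.015) [299 155  19   4  30] [308.1 156.1] [0.6734 0.0341 0.01  ] mid [0.6728 0.0345 0.0109] [221. 226. 230.]
top (0.007, 0.015) [
[... 4698 characters left out ...]
64] [350.2 256.9] [0.5604 0.1136 0.0121] mid [0.5599 0.1127 0.0114] [52. 53. 55.]
scene (0.007, 0.015) [290 248  34  23 370] [306.5 258.7] [0.6326 0.0274 0.0121] mid [0.6328 0.027  0.0112] [104. 106. 110.]
scene (0.007, 0.015) [418 248   5   5  15] [420.1 250.1] [0.4294 0.2484 0.0107] mid [0.4294 0.2479 0.0109] [20. 31. 25.]
scene (0.007, 0.015) [424 252  22  13  50] [435.  257.7] [0.4302 0.2904 0.0109] mid [0.4302 0.2893 0.0111] [16. 18. 18.]
scene (0.007, 0.015) [ 278  259  144   64 1620] [365.4 286.7] [0.6127 0.1911 0.0089] mid [0.5871 0.1328 0.011 ] [207. 208. 213.]
scene (0.007, 0.015) [320 263  35  24 421] [337.2 274.4] [0.6261 0.1182 0.0119] mid [0.6261 0.1179 0.0113] [105. 106. 110.]
```

```bash
cat >> h.py <<'E'
def down(yaw):
    # tool x down, tool z (jaw) at world angle yaw, y=z x x
    z=np.array([np.cos(yaw),np.sin(yaw),0]);x=np.array([0,0,-1.]);y=np.cross(z,x)
    return np.c_[x,y,z]
def plan(pos,yaw,base=None):
    """row numbers from (commanded) base pose to pos, yaw"""
    o=bot.get_obs()
    b,q=(o['eef_pos'],R.from_quat(o['tool_rot']).as_matrix()) if base is None else (np.array(base[0]),down(base[1]))
    t=q.T@(np.array(pos)-b)/.25; w=R.from_matrix(q.T@down(yaw)).as_rotvec()/.5
    return np.r_[t,w].round(3)
E
python3 - <<'E'
from h import *
o=bot.get_obs();M=R.from_quat(o['tool_rot']).as_matrix();print(M.round(3),np.arctan2(M[1,2],M[0,2]))
print(plan([.5,.17,.38],.068))
print(plan([.5,.17,.38],.068+np.pi))
E
```

```text
[[-0.001  0.936  0.353]
 [ 0.002  0.353 -0.936]
 [-1.     0.    -0.002]] -1.2100131918325823
[-5.940e-01  2.111e+00 -1.929e+00 -2.556e+00 -3.000e-03 -2.000e-03]
[-5.940e-01  2.111e+00 -1.929e+00  3.727e+00 -2.000e-03  3.000e-03]
```

Request:
apply_moves(targets=[-0.594,0.7,-0.64,-0.85,0,0,1,-0.594,0.7,-0.64,-0.85,0,0,1,-0.594,0.7,-0.64,-0.85,0,0,1,-0.594,0.7,-0.64,-0.85,0,0,1,-0.594,0.7,-0.64,-0.85,0,0,1,-0.594,0.7,-0.64,-0.85,0,0,1,-0.594,0.7,-0.64,-0.85,0,0,1,-0.594,0.7,-0.64,-0.85,0,0,1,-0.594,0.7,-0.64,-0.85,0,0,1,-0.594,0.7,-0.64,-0.85,0,0,1])

```text
clock: 0.98
eef_pos: [0.2836, -0.2564, 0.3792]
tool_rot: [0.27, 0.654, -0.27, 0.653]
ft_force: [-0.1, -0.4, -1.4]
grip_width: 0.0856
```

```bash
python3 - <<'E'
from h import *
print(plan([.5,.17,.38],.068))
E
```

```text
[-0.004  1.819 -0.592 -1.705 -0.002  0.   ]
```

Request:
apply_moves(targets=[0,0.91,-0.3,-0.85,0,0,1,0,0.91,-0.3,-0.85,0,0,1,0,0.91,-0.3,-0.85,0,0,1,0,0.91,-0.3,-0.85,0,0,1,0,0.91,-0.3,-0.85,0,0,1,0,0.91,-0.3,-0.85,0,0,1,0,0.91,-0.3,-0.85,0,0,1,0,0.91,-0.3,-0.85,0,0,1])

```text
clock: 1.65
eef_pos: [0.3916, -0.0421, 0.3781]
tool_rot: [0.126, 0.697, -0.126, 0.694]
ft_force: [-0.0, -0.0, -0.6]
grip_width: 0.0852
```

```bash
python3 - <<'E'
from h import *
print(plan([.5,.17,.38],.068))
E
```

```text
[-0.009  0.946  0.109 -0.852 -0.008  0.001]
```

Request:
apply_moves(targets=[-0.009,0.945,0.11,-0.852,0,0,1,-0.009,0.945,0.11,-0.852,0,0,1,-0.009,0.945,0.11,-0.852,0,0,1,-0.009,0.945,0.11,-0.852,0,0,1,-0.009,0.945,0.11,-0.852,0,0,1,-0.009,0.945,0.11,-0.852,0,0,1,-0.009,0.945,0.11,-0.852,0,0,1,-0.009,0.945,0.11,-0.852,0,0,1,-0.009,0.945,0.11,-0.852,0,0,1])

```text
clock: 2.4
eef_pos: [0.5005, 0.1669, 0.3813]
tool_rot: [-0.023, 0.707, 0.022, 0.706]
ft_force: [0.3, -0.4, 1.3]
grip_width: 0.0854
```

```bash
python3 - <<'E'
from h import *
o,p,d,P,T=snap('wrist','w1')
print(o['eef_pos'],o['joint_pos'])
ys,xs=np.mgrid[0:400,0:640]; X=ondepth(P,T,np.c_[xs.ravel(),ys.ravel()],d.ravel()).reshape(400,640,3)
reg=(X[...,0]>.42)&(X[...,0]<.75)&(X[...,1]>-.1)&(X[...,1]<.32)
Z=X[...,2]
for lo,hi in [(.192,.21),(.153,.166),(.09,.102),(.118,.128),(.007,.015)]:
        m=(reg&(Z>lo)&(Z<hi)&(d>0)).astype(np.uint8)
        k,l,s,c=cv2.connectedComponentsWithStats(m)
        for i in range(1,k):
            if s[i,4]>60:
                q=X[l==i]; print((lo,hi),s[i],c[i].round(1),q.mean(0).round(4),'mid',((q.min(0)+q.max(0))/2).round(4),p[l==i].mean(0).round())
E
```

```text
[0.50053626 0.16687328 0.38126088] [ 3.22185421e-01  2.96348708e-01  4.65205429e-01  1.74194192e+00
 -6.68916564e-04  1.82971696e+00]
(0.192, 0.21) [394 120  34  34 869] [410.5 136.6] [0.5909 0.2082 0.198 ] mid [0.5917 0.2078 0.1965] [56. 56. 56.]
(0.192, 0.21) [356 254  25  26 503] [367.9 266.9] [0.565  0.0708 0.2012] mid [0.5656 0.0692 0.1981] [55. 57. 56.]
(0.153, 0.166) [ 414   69   44   61 1669] [434.7  94.6] [0.6207 0.2487 0.1596] mid [0.623  0.2437 0.1583] [151. 149. 150.]
(0.153, 0.166) [ 342  151   75  113 2188] [380.1 209.9] [0.5796 0.1199 0.1586] mid [0.5768 0.1208 0.1595] [164. 161. 156.]
(0.09, 0.102) [374  78  40  65 140] [391.  108.3] [0.5917 0.2311 0.0965] mid [0.594  0.2289 0.096 ] [98. 98. 97.]
(0.09, 0.102) [307 113  36  41 950] [324.4 135.2] [0.5133 0.1937 0.0981] mid [0.5129 0.1962 0.0957] [215. 214. 212.]
(0.118, 0.128) [378  78  40  68 764] [395.2 119.2] [0.592  0.2199 0.124 ] mid [0.5943 0.2281 0.123 ] [137. 137. 135.]
(0.007, 0.015) [ 309   67  119   86 4976] [350.9 103.7] [0.5522 0.232  0.0085] mid [0.572  0.2259 0.011 ] [193. 193. 195.]
(0.007, 0.015) [280 
[... 235 characters left out ...]
4  160   29   50 1393] [308.3 184.3] [0.4975 0.1081 0.0124] mid [0.4974 0.1075 0.0122] [143. 143. 143.]
(0.007, 0.015) [ 337  160   30   50 1404] [351.5 184.2] [0.5643 0.1125 0.0124] mid [0.564  0.1119 0.012 ] [69. 69. 69.]
(0.007, 0.015) [381 160  12  26 149] [385.  168.5] [0.613  0.1407 0.0124] mid [0.6143 0.1345 0.0126] [136. 137. 136.]
(0.007, 0.015) [391 170  19  40 323] [402.2 195.3] [0.6451 0.1    0.0124] mid [0.6424 0.1089 0.0123] [115. 115. 115.]
(0.007, 0.015) [ 295  217   28   45 1206] [308.9 238.7] [0.504  0.0172 0.0124] mid [0.5037 0.0167 0.012 ] [137. 138. 137.]
(0.007, 0.015) [386 217  20  45 534] [397.8 235.4] [0.6474 0.0322 0.0125] mid [0.6426 0.0264 0.0123] [122. 123. 122.]
```

View pics/w1.png

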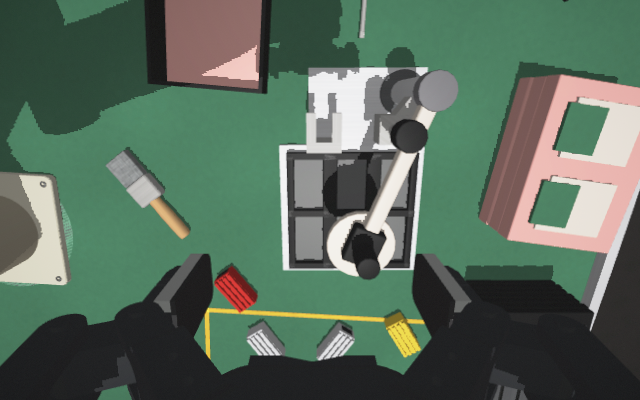

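```bash
python3 - <<'E'
from h import *
print(plan([.591,.2078,.23],.068))
z=np.load('pics/w1.npz')
cv2.imwrite('pics/w1s.png',cv2.resize(z['p'][60:170,280:460,::-1],None,fx=4,fy=4,interpolation=cv2.INTER_CUBIC))
E
```

```text
[ 0.607  0.142  0.373 -0.01  -0.002  0.002]
```

View pics/w1s.png

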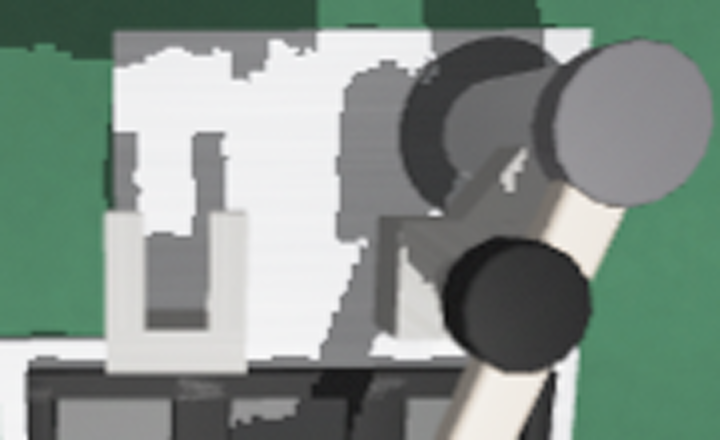

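```bash
python3 - <<'E'
from h import *
z=np.load('pics/w1.npz');P=bot.camera_params('wrist')
print(onz(P,z['T'],[[324,130],[324,142],[324,113]],.098))
E
```

```text
[[0.5123446  0.2002243  0.098     ]
 [0.51342721 0.18552686 0.098     ]
 [0.51084658 0.2205713  0.098     ]]
```

Request:
apply_moves(targets=[0.2,0.142,0.373,0,0,0,1,0.4,0.142,0.373,0,0,0,0.8,0.607,0.142,0.373,0,0,0,0.8,0.607,0.142,0.373,0,0,0,0.8,0.607,0.142,0.373,0,0,0,0.8,0.607,0.142,0.373,0,0,0,0.8,0.607,0.142,0.373,0,0,0,0.8])

```text
clock: 3.03
eef_pos: [0.5904, 0.2084, 0.2297]
tool_rot: [-0.023, 0.708, 0.022, 0.706]
ft_force: [-0.1, -0.3, 1.0]
grip_width: 0.0686
```

```bash
python3 - <<'E'
from h import *
o,p,d,P,T=snap('wrist','w2')
print(o['eef_pos'],o['grip_width'])
ys,xs=np.mgrid[0:400,0:640]; X=ondepth(P,T,np.c_[xs.ravel(),ys.ravel()],d.ravel()).reshape(400,640,3)
reg=(X[...,0]>.42)&(X[...,0]<.75)&(X[...,1]>-.1)&(X[...,1]<.32)
Z=X[...,2]
for lo,hi in [(.192,.21),(.153,.166),(.09,.102)]:
        m=(reg&(Z>lo)&(Z<hi)&(d>0)).astype(np.uint8)
        k,l,s,c=cv2.connectedComponentsWithStats(m)
        for i in range(1,k):
            if s[i,4]>60:
                q=X[l==i]; print((lo,hi),s[i],c[i].round(1),q.mean(0).round(4),'mid',((q.min(0)+q.max(0))/2).round(4),p[l==i].mean(0).round())
E
```

```text
[0.59038571 0.20844719 0.22973681] 0.06858744392163935
(0.192, 0.21) [ 288  203   57   56 2464] [315.8 230.7] [0.5921 0.2093 0.198 ] mid [0.5922 0.2079 0.1962] [59. 58. 58.]
(0.153, 0.166) [ 332  111   73  126 4647] [364.9 157.5] [0.6209 0.2449 0.1596] mid [0.6237 0.2317 0.1578] [118. 117. 117.]
(0.153, 0.166) [ 251  247   89  113 2957] [297.1 309.6] [0.5837 0.13   0.158 ] mid [0.5804 0.1344 0.1573] [199. 195. 188.]
(0.09, 0.102) [295 144  41  25 111] [313.7 162.4] [0.5897 0.2284 0.0965] mid [0.5902 0.234  0.0965] [96. 95. 94.]
(0.09, 0.102) [ 191  164   59   59 2299] [220.  195.7] [0.5129 0.195  0.0976] mid [0.5127 0.1964 0.0953] [189. 188. 185.]
```

View pics/w2.png

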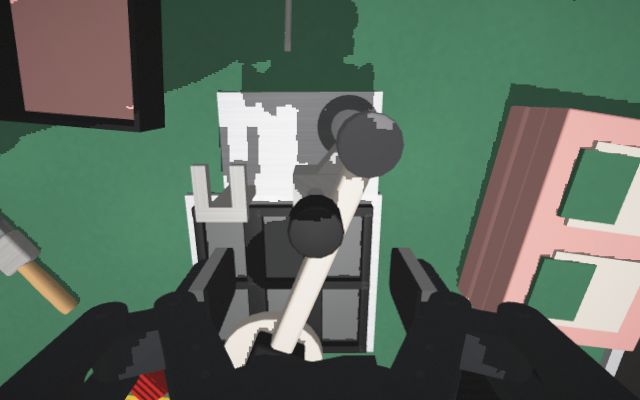

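Request:
apply_moves(targets=[0.06,0.003,0.006,0,0,0,0.7,0.12,0.003,0.006,0,0,0,0.7,0.18,0.003,0.006,0,0,0,0.65,0.223,0.003,0.006,0,0,0,0.65,0.223,0.003,0.006,0,0,0,0.65,0.223,0.003,0.006,0,0,0,0.6,0.223,0.003,0.006,0,0,0,0.5,0.223,0.003,0.006,0,0,0,0,0.223,0.003,0.006,0,0,0,0,0.223,0.003,0.006,0,0,0,0,0.223,0.003,0.006,0,0,0,0,0.223,0.003,0.006,0,0,0,0])

```text
clock: 4.08
eef_pos: [0.5934, 0.2117, 0.1768]
tool_rot: [-0.023, 0.706, 0.024, 0.708]
ft_force: [-1.3, -0.3, 5.5]
grip_width: 0.0298
```

```bash
python3 - <<'E'
from h import *
o,p,d,P,T=snap('wrist','w3',(150,100,450,350),2.5)
z=np.load('pics/w2.npz');cv2.imwrite('pics/w2s.png',cv2.resize(z['p'][140:240,170:350,::-1],None,fx=4,fy=4,interpolation=cv2.INTER_CUBIC))
print(o)
E
```

```text
{'clock': 4.0833, 'joint_pos': array([ 3.42806202e-01,  5.24038626e-01,  2.81754907e-01,  1.32526541e+00,
       -9.40429382e-05,  1.84754626e+00]), 'joint_vel': array([ 0.00015942,  0.00031853,  0.00170437, -0.00105614,  0.00018143,
       -0.00061526]), 'tau': array([-2.03126518e-02, -4.65490937e+01,  2.36280173e+01, -6.35329150e-01,
        9.86475614e-03, -8.54936574e-03]), 'eef_pos': array([0.59339134, 0.2117495 , 0.17676549]), 'tool_rot': array([-0.02303177,  0.70561666,  0.0236684 ,  0.70782376]), 'ft_force': array([-1.27038957, -0.34441776,  5.53366626]), 'ft_torque': array([-0.1191015 ,  0.35093727,  0.03558054]), 'grip_width': 0.029752145937936094}
```

View pics/w3.png

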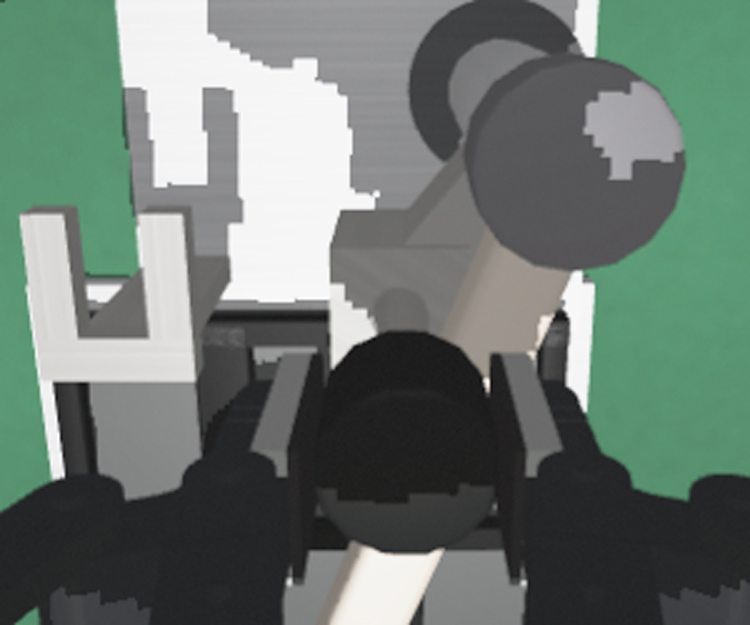

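View pics/w2s.png

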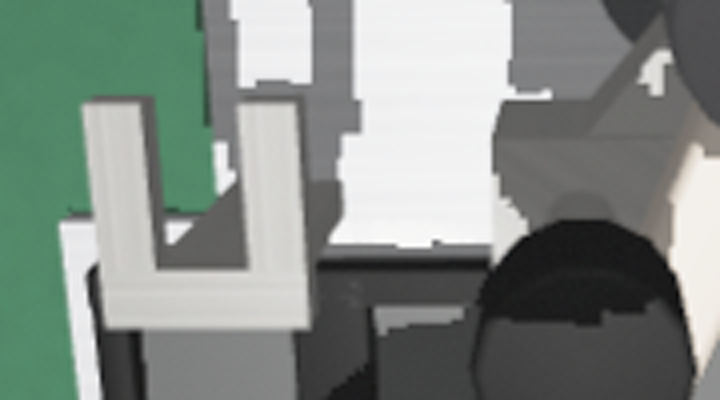

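Request:
apply_moves(targets=[-0.02,0,0,0,0,0,0,-0.05,0,0,0,0,0,0,-0.08,0,0,0,0,0,0,-0.11,0,0,0,0,0,0,-0.14,0,0,0,0,0,0,-0.17,0,0,0,0,0,0,-0.2,0,0,0,0,0,0,-0.23,0,0,0,0,0,0,-0.25,0,0,0,0,0,0,-0.25,0,0,0,0,0,0])

```text
clock: 4.97
eef_pos: [0.5933, 0.2117, 0.2388]
tool_rot: [-0.023, 0.706, 0.024, 0.708]
ft_force: [0.4, -0.0, -1.3]
grip_width: 0.0299
```

```bash
python3 - <<'E'
from h import *
o,p,d,P,T=snap('wrist','w4')
snap('scene','s4',(300,150,440,320),3.5)
print(o['eef_pos'],o['grip_width'],o['ft_force'])
z=np.load('pics/w2.npz')
print(onz(P,z['T'],[[170+202/4,140+268/4],[170+192/4,140+98/4]],.098))
z=np.load('pics/w3.npz')
print(onz(P,z['T'],[[150+115/2.5,100+338/2.5],[150+108/2.5,100+212/2.5]],.098))
E
```

```text
[0.5932611  0.21166455 0.23881278] 0.029940779761819112 [ 4.17449747e-01 -7.80759843e-04 -1.32724349e+00]
[[0.51329647 0.18538506 0.098     ]
 [0.51166822 0.22194111 0.098     ]]
[[0.51357774 0.18506504 0.098     ]
 [0.5127571  0.22152679 0.098     ]]
```

View pics/w4.png

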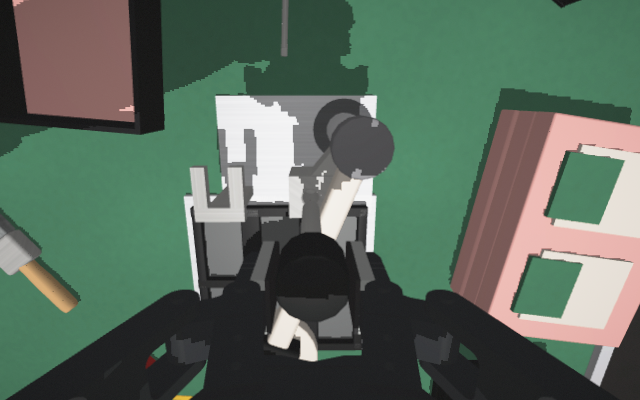

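View pics/s4.png

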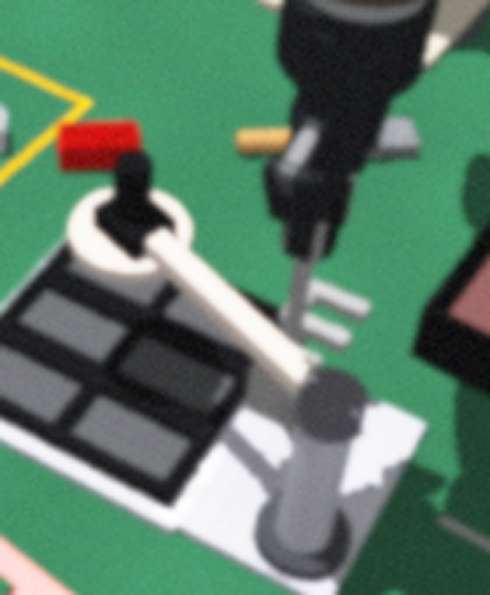

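```bash
python3 - <<'E'
from h import *
P=bot.camera_params('wrist')
for n,zt in [('w3',.198),('w4',.26)]:
    z=np.load(f'pics/{n}.npz');d=z['d'];T=z['T']
    ys,xs=np.mgrid[0:400,0:640]; X=ondepth(P,T,np.c_[xs.ravel(),ys.ravel()],d.ravel()).reshape(400,640,3)
    c=T[:3,3]
    m=(abs(X[...,2]-zt)<.004)&(abs(X[...,0]-.592)<.0175)&(abs(X[...,1]-.209)<.025)
    q=X[m];print(n,m.sum(),q.mean(0),q.min(0),q.max(0),[ (xs[m].min(),xs[m].max(),ys[m].min(),ys[m].max())])
E
```

```text
w3 4577 [0.59328078 0.21026791 0.19802812] [0.57451372 0.19280263 0.19400132] [0.60949017 0.22466631 0.20198384] [(np.int64(266), np.int64(357), np.int64(251), np.int64(321))]
w4 4559 [0.59320676 0.210166   0.26003894] [0.57451064 0.19311452 0.25600581] [0.60949668 0.22422469 0.26399834] [(np.int64(266), np.int64(356), np.int64(250), np.int64(320))]
```

```bash
python3 - <<'E'
from h import *
print(plan([.5129,.2032,.2388],.068))
E
```

```text
[-0.006 -0.012 -0.321 -0.004  0.001 -0.   ]
```

Request:
apply_moves(targets=[0,-0.003,-0.1,0,0,0,0,0,-0.006,-0.2,0,0,0,0,0,-0.012,-0.321,0,0,0,0,0,-0.012,-0.321,0,0,0,0,0,-0.012,-0.321,0,0,0,0,0,-0.012,-0.321,0,0,0,0])

```text
clock: 5.57
eef_pos: [0.5132, 0.2033, 0.2373]
tool_rot: [-0.023, 0.706, 0.023, 0.707]
ft_force: [-0.4, 0.7, 0.0]
grip_width: 0.03
```

```bash
python3 - <<'E'
from h import *
o,p,d,P,T=snap('wrist','w5',(200,100,440,340),3)
print(o['eef_pos'],R.from_quat(o['tool_rot']).as_matrix()[:,0])
E
```

```text
[0.5132044  0.20332846 0.23725986] [ 1.09599991e-03  2.75283391e-04 -9.99999362e-01]
```

View pics/w5.png

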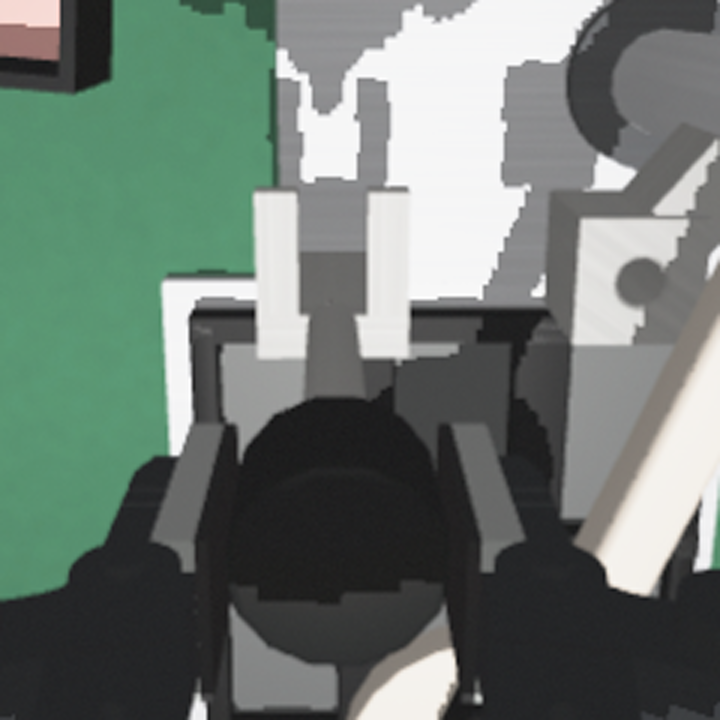

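Request:
apply_moves(targets=[0.06,0,-0.001,0,0,0,0,0.12,0,-0.001,0,0,0,0,0.18,0,-0.001,0,0,0,0,0.24,0,-0.001,0,0,0,0,0.28,0,-0.001,0,0,0,0,0.28,0,-0.001,0,0,0,0])

```text
clock: 6.12
eef_pos: [0.512, 0.2027, 0.1644]
tool_rot: [-0.024, 0.708, 0.023, 0.705]
ft_force: [-0.1, -0.3, -2.1]
grip_width: 0.03
```

```bash
python3 - <<'E'
from h import *
o,p,d,P,T=snap('wrist','w6',(200,100,440,340),3)
print(o['eef_pos'],R.from_quat(o['tool_rot']).as_matrix()[:,0])
E
```

```text
[0.51199206 0.20268229 0.16435673] [-0.00404082 -0.00164054 -0.99999049]
```

View pics/w6.png

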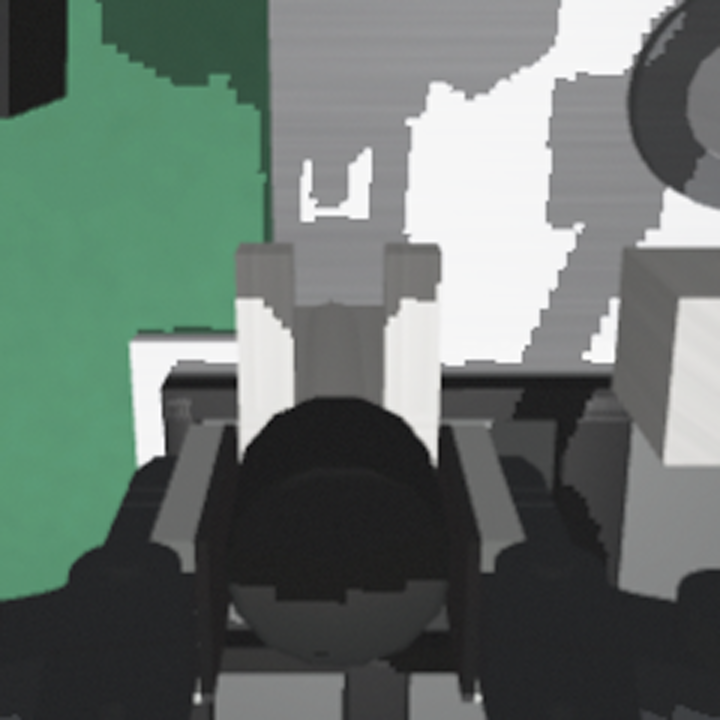

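Request:
apply_moves(targets=[0.06,0,0.004,0,0,0,0,0.12,0,0.004,0,0,0,0,0.18,0,0.004,0,0,0,0,0.22,0,0.004,0,0,0,0,0.24,0,0.004,0,0,0,0,0.246,0,0.004,0,0,0,0,0.248,0,0.004,0,0,0,0,0.248,0,0.004,0,0,0,0])

```text
clock: 6.83
eef_pos: [0.5142, 0.2035, 0.1059]
tool_rot: [-0.023, 0.706, 0.023, 0.707]
ft_force: [-0.2, 0.2, -1.3]
grip_width: 0.0299
```

Request:
apply_moves(targets=[0.006,0,-0.003,0,0,0,0,0.012,0,-0.004,0,0,0,0,0.016,0,-0.004,0,0,0,0,0.016,0,-0.004,0,0,0,0])

```text
clock: 7.17
eef_pos: [0.5131, 0.2034, 0.1029]
tool_rot: [-0.023, 0.706, 0.024, 0.708]
ft_force: [-2.7, -1.2, 6.3]
grip_width: 0.0299
```

Request:
apply_moves(targets=[0,0,0,0,0,0,0.45,0,0,0,0,0,0,0.55,0,0,0,0,0,0,0.6,0,0,0,0,0,0,0.6,-0.1,0,0,0,0,0,0.6,-0.2,0,0,0,0,0,0.6,-0.3,0,0,0,0,0,0.6,-0.4,0,0,0,0,0,0.6,-0.5,0,0,0,0,0,0.6,-0.5,0,0,0,0,0,0.6])

```text
clock: 8.0
eef_pos: [0.5152, 0.2042, 0.2317]
tool_rot: [-0.022, 0.703, 0.025, 0.71]
ft_force: [0.4, -0.0, 1.0]
grip_width: 0.0513
```

```bash
python3 - <<'E'
from h import *
o,p,d,P,T=snap('wrist','w7')
snap('scene','s7',(300,150,440,320),3.5)
print(o['eef_pos'],o['ft_force'])
ys,xs=np.mgrid[0:400,0:640]; X=ondepth(P,T,np.c_[xs.ravel(),ys.ravel()],d.ravel()).reshape(400,640,3)
for lo,hi in [(.117,.130),(.198,.207),(.155,.166),(.09,.105)]:
        m=((X[...,2]>lo)&(X[...,2]<hi)&(d>0)&(abs(X[...,0]-.57)<.1)&(abs(X[...,1]-.13)<.15)).astype(np.uint8)
        k,l,s,c=cv2.connectedComponentsWithStats(m)
        for i in range(1,k):
            if s[i,4]>60:
                q=X[l==i]; print((lo,hi),s[i],c[i].round(1),q.mean(0).round(4),'mid',((q.min(0)+q.max(0))/2).round(4),p[l==i].mean(0).round())
E
```

```text
[0.51515059 0.20419705 0.23169009] [ 0.4204695  -0.04649423  0.98217411]
(0.117, 0.13) [ 386  116   76  103 2715] [418.2 182.3] [0.5957 0.2191 0.124 ] mid [0.5966 0.2298 0.1235] [164. 164. 162.]
(0.117, 0.13) [ 288  179   41   41 1294] [308.2 198.8] [0.5132 0.2009 0.124 ] mid [0.5132 0.2    0.1219] [77. 77. 77.]
(0.155, 0.166) [ 409  113  110  173 6300] [465.6 181.3] [0.6143 0.2285 0.1592] mid [0.6154 0.2125 0.1587] [186. 184. 183.]
(0.155, 0.166) [347 321  37  42 603] [368.5 344.3] [0.5656 0.099  0.1585] mid [0.5634 0.1018 0.1584] [124. 122. 118.]
(0.09, 0.105) [380 114  71  96 608] [410.4 155.5] [0.5946 0.2353 0.0981] mid [0.597  0.2303 0.0975] [109. 109. 108.]
(0.09, 0.105) [ 281  165   53   58 1358] [306.1 193.3] [0.5115 0.1978 0.0983] mid [0.5124 0.1966 0.0976] [212. 211. 210.]
```

View pics/w7.png

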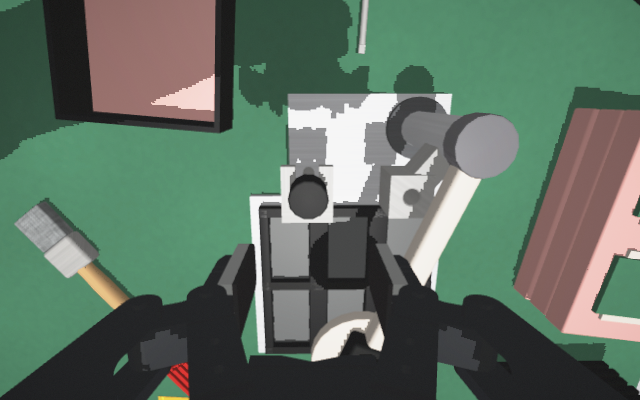

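View pics/s7.png

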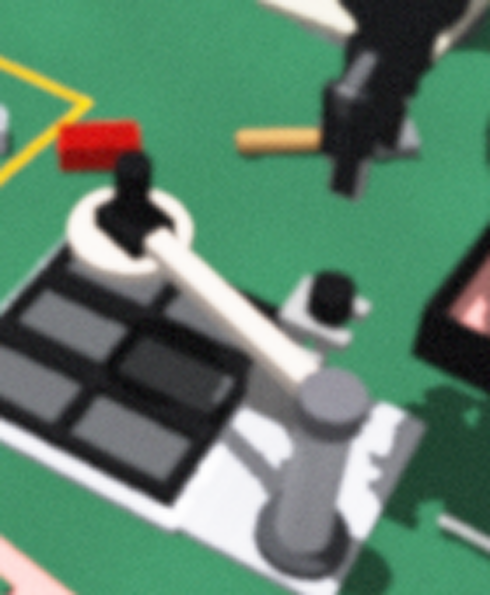

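```bash
python3 - <<'E'
from h import *
print(plan([.565,.0695,.238],.068))
E
```

```text
[-0.044 -0.548  0.172 -0.004  0.005 -0.002]
```

Request:
apply_moves(targets=[-0.03,-0.1,0.04,0,0,0,0.6,-0.044,-0.24,0.08,0,0,0,0.6,-0.044,-0.4,0.13,0,0.005,0,0.7,-0.044,-0.548,0.172,0,0.005,0,0.75,-0.044,-0.548,0.172,0,0.005,0,0.75,-0.044,-0.548,0.172,0,0.005,0,0.75,-0.044,-0.548,0.172,0,0.005,0,0.75])

```text
clock: 8.68
eef_pos: [0.5636, 0.0691, 0.2354]
tool_rot: [-0.023, 0.709, 0.023, 0.705]
ft_force: [-0.9, 0.1, 0.0]
grip_width: 0.0642
```

```bash
python3 - <<'E'
from h import *
o,p,d,P,T=snap('wrist','w8')
print(o['eef_pos'],o['ft_force'])
ys,xs=np.mgrid[0:400,0:640]; X=ondepth(P,T,np.c_[xs.ravel(),ys.ravel()],d.ravel()).reshape(400,640,3)
for lo,hi in [(.195,.207),(.155,.164)]:
        m=((X[...,2]>lo)&(X[...,2]<hi)&(d>0)&(abs(X[...,0]-.57)<.1)&(abs(X[...,1]-.13)<.17)).astype(np.uint8)
        k,l,s,c=cv2.connectedComponentsWithStats(m)
        for i in range(1,k):
            if s[i,4]>60:
                q=X[l==i]; print((lo,hi),s[i],c[i].round(1),q.mean(0).round(4),'mid',((q.min(0)+q.max(0))/2).round(4),p[l==i].mean(0).round())
print(plan([.565,.0695,.17],.068))
E
```

```text
[0.56361546 0.06906242 0.23538773] [-0.90954176  0.10122168  0.02949415]
(0.195, 0.207) [ 294  206   46   47 1641] [316.2 229.2] [0.5654 0.0702 0.2018] mid [0.5655 0.069  0.1998] [68. 68. 67.]
(0.155, 0.164) [ 281    0  137  227 7480] [352.3 115.3] [0.5835 0.1292 0.1586] mid [0.579  0.1267 0.1595] [143. 139. 134.]
[ 0.263 -0.002  0.007 -0.003 -0.01  -0.001]
```

View pics/w8.png

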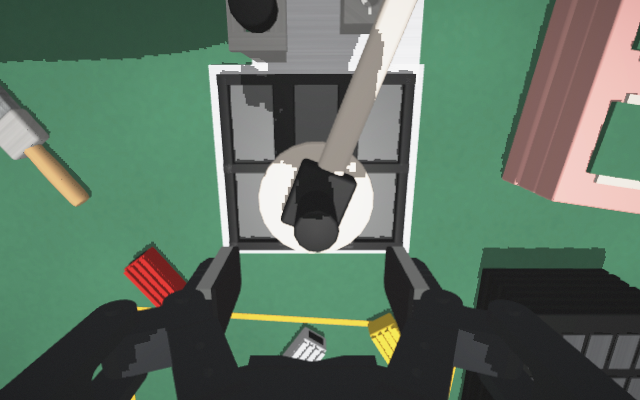

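```bash
python3 - <<'E'
from h import *
P=bot.camera_params('wrist');z=np.load('pics/w8.npz')
uv=np.array([[310,180],[340,195],[290,205],[316,172],[316,230]])
print(ondepth(P,z['T'],uv,z['d'][uv[:,1],uv[:,0]]))
E
```

```text
[[0.56032416 0.08812402 0.16051072]
 [0.58093085 0.07910445 0.16002573]
 [0.54794848 0.06954368 0.15899148]
 [0.56388695 0.09373963 0.16053962]
 [0.56527435 0.07024763 0.20311761]]
```

Block top is about z=0.160, so gripping the knob at TCP 0.170 clears it.

Request:
apply_moves(targets=[0.08,0,0.007,0,-0.01,0,0.7,0.16,0.002,0.008,0,-0.01,0,0.65,0.22,0.002,0.008,0,-0.01,0,0.65,0.263,0.002,0.008,0,-0.01,0,0.65,0.263,0.002,0.008,0,-0.01,0,0.6,0.263,0.002,0.008,0,-0.01,0,0,0.263,0.002,0.008,0,-0.01,0,0,0.263,0.002,0.008,0,-0.01,0,0,0.263,0.002,0.008,0,-0.01,0,0,0.263,0.002,0.008,0,-0.01,0,0])

```text
clock: 9.57
eef_pos: [0.5661, 0.0708, 0.1723]
tool_rot: [-0.023, 0.706, 0.024, 0.708]
ft_force: [-3.4, 3.0, 3.8]
grip_width: 0.0242
```

```bash
cat >> h.py <<'E'
POST=np.array([.6236,.2524])
def arc(phi0,phi1,z,yaw0,yaw1,n,start=None,r=None):
    """rows from now along arc; start: knob xy now"""
    o=bot.get_obs(); e=o['eef_pos']; q=R.from_quat(o['tool_rot']).as_matrix()
    v=e[:2]-POST; th=np.arctan2(v[1],v[0]); rr=np.hypot(*v); r=r or rr; print('theta',np.degrees(th),'r',rr)
    for i in range(1,n+1):
        f=i/n; a=th-(phi1-phi0)*f; ri=rr+(r-rr)*f
        p=np.r_[POST+ri*np.array([np.cos(a),np.sin(a)]),e[2]+(z-e[2])*f]
        t=q.T@(p-e)/.25; w=R.from_matrix(q.T@down(yaw0+(yaw1-yaw0)*f)).as_rotvec()/.5
        print(np.r_[t,w].round(3).tolist())
E
python3 - <<'E'
from h import *
o=bot.get_obs();print(o['joint_pos'],o['ft_force'],o['eef_pos'])
arc(0,.45,.170,.068,-.15,10,r=.193)
E
```

```text
[1.23689765e-01 4.07310562e-01 8.49434914e-02 1.24518395e+00
 1.46296644e-03 1.62765824e+00] [-3.38942332  3.04415913  3.78807252] [0.56609031 0.07082628 0.17233282]
theta -107.57451361462937 r 0.19046358923091036
[0.001, 0.012, -0.032, 0.041, 0.006, -0.003]
[0.002, 0.026, -0.064, 0.085, 0.006, -0.003]
[0.003, 0.041, -0.094, 0.128, 0.006, -0.003]
[0.003, 0.058, -0.125, 0.172, 0.006, -0.004]
[0.004, 0.076, -0.154, 0.216, 0.006, -0.004]
[0.005, 0.095, -0.183, 0.259, 0.006, -0.004]
[0.006, 0.116, -0.211, 0.303, 0.006, -0.004]
[0.007, 0.137, -0.238, 0.346, 0.006, -0.004]
[0.008, 0.16, -0.263, 0.39, 0.006, -0.004]
[0.009, 0.185, -0.288, 0.434, 0.006, -0.004]
```

Request:
apply_moves(targets=[0,0.012,-0.032,0.04,0,0,0,0,0.026,-0.064,0.085,0,0,0,0,0.041,-0.094,0.13,0,0,0,0,0.058,-0.125,0.17,0,0,0,0,0.077,-0.154,0.215,0,0,0,0,0.096,-0.182,0.26,0,0,0,0,0.117,-0.209,0.3,0,0,0,0,0.139,-0.236,0.345,0,0,0,0,0.162,-0.261,0.39,0,0,0,0,0.187,-0.285,0.434,0,0,0])

```text
clock: 10.4
eef_pos: [0.4937, 0.1099, 0.1722]
tool_rot: [0.054, 0.702, -0.056, 0.708]
ft_force: [2.8, -5.4, 2.2]
grip_width: 0.0246
```

```bash
python3 - <<'E'
from h import *
o=bot.get_obs();print(o['joint_pos'],o['ft_force'],o['eef_pos'])
arc(.45,1.0,.172,-.15,-.45,10)
E
```

```text
[ 0.22227571  0.28097887 -0.09843427  1.18528315 -0.00535584  1.94879727] [ 2.75000901 -5.35138323  2.21016933] [0.49370328 0.10991546 0.17223298]
theta -132.35401673228088 r 0.19280819469145927
[-0.0, 0.024, -0.035, 0.049, 0.015, 0.005]
[-0.0, 0.051, -0.068, 0.109, 0.015, 0.005]
[-0.001, 0.079, -0.1, 0.169, 0.016, 0.005]
[-0.001, 0.108, -0.13, 0.229, 0.016, 0.005]
[-0.001, 0.14, -0.159, 0.289, 0.016, 0.004]
[-0.001, 0.172, -0.186, 0.349, 0.016, 0.004]
[-0.002, 0.207, -0.211, 0.409, 0.016, 0.004]
[-0.002, 0.242, -0.234, 0.469, 0.016, 0.004]
[-0.002, 0.279, -0.255, 0.529, 0.016, 0.003]
[-0.002, 0.317, -0.274, 0.589, 0.016, 0.003]
```

Swinging smoothly with low forces.

Request:
apply_moves(targets=[0,0.024,-0.035,0.05,0.01,0,0,0,0.051,-0.068,0.11,0.01,0,0,0,0.079,-0.1,0.17,0.01,0,0,0,0.108,-0.13,0.23,0.01,0,0,0,0.14,-0.159,0.29,0.01,0,0,0,0.172,-0.186,0.35,0.01,0,0,0,0.207,-0.211,0.41,0.01,0,0,0,0.242,-0.234,0.47,0.01,0,0,0,0.279,-0.255,0.53,0.01,0,0,0,0.317,-0.274,0.589,0.01,0,0])

```text
clock: 11.23
eef_pos: [0.4369, 0.1987, 0.1723]
tool_rot: [0.157, 0.689, -0.159, 0.69]
ft_force: [-0.3, -7.5, 5.5]
grip_width: 0.0241
```

```bash
python3 - <<'E'
from h import *
o=bot.get_obs();print(o['joint_pos'],o['ft_force'],o['eef_pos'])
arc(1.0,1.6,.172,-.45,-.7,11)
E
```

```text
[ 4.28320258e-01  2.36749236e-01 -1.57814242e-01  1.17668994e+00
 -2.34582350e-03  2.45008954e+00] [-0.32302189 -7.53454922  5.52516496] [0.43685939 0.19868277 0.17226965]
theta -163.95175179636138 r 0.19431314499680855
[-0.0, 0.032, -0.027, 0.044, 0.003, 0.004]
[-0.0, 0.066, -0.053, 0.089, 0.003, 0.004]
[-0.0, 0.101, -0.077, 0.134, 0.003, 0.004]
[-0.0, 0.138, -0.099, 0.18, 0.003, 0.004]
[-0.0, 0.175, -0.118, 0.225, 0.003, 0.004]
[-0.0, 0.214, -0.136, 0.271, 0.003, 0.003]
[-0.0, 0.253, -0.152, 0.316, 0.003, 0.003]
[-0.0, 0.293, -0.165, 0.362, 0.003, 0.003]
[-0.0, 0.334, -0.176, 0.407, 0.003, 0.003]
[0.0, 0.376, -0.185, 0.453, 0.003, 0.003]
[0.0, 0.417, -0.192, 0.498, 0.003, 0.003]
```

Request:
apply_moves(targets=[0,0.032,-0.027,0.045,0,0,0,0,0.066,-0.053,0.09,0,0,0,0,0.101,-0.077,0.135,0,0,0,0,0.138,-0.099,0.18,0,0,0,0,0.175,-0.118,0.225,0,0,0,0,0.214,-0.136,0.27,0,0,0,0,0.253,-0.152,0.315,0,0,0,0,0.293,-0.165,0.36,0,0,0,0,0.334,-0.176,0.405,0,0,0,0,0.376,-0.185,0.45,0,0,0,0,0.417,-0.192,0.5,0,0,0,0,0.417,-0.192,0.5,0,0,0])

```text
clock: 12.23
eef_pos: [0.4398, 0.3152, 0.1722]
tool_rot: [0.242, 0.664, -0.242, 0.665]
ft_force: [0.6, -4.3, 5.6]
grip_width: 0.0245
```

```bash
python3 - <<'E'
from h import *
o,p,d,P,T=snap('top','t9')
print(o['joint_pos'],o['ft_force'],o['eef_pos'])
arc(1.6,1.7,.172,-.7,-.7,1)
E
```

```text
[ 6.22225691e-01  3.51857067e-01  1.86465425e-03  1.21922806e+00
 -5.37942633e-04  2.89197931e+00] [ 0.56117485 -4.25895807  5.55214161] [0.43975518 0.31522421 0.17218577]
theta 161.312038797517 r 0.1942725622975931
[0.001, 0.074, -0.025, 0.004, 0.002, -0.002]
```

View pics/t9.png

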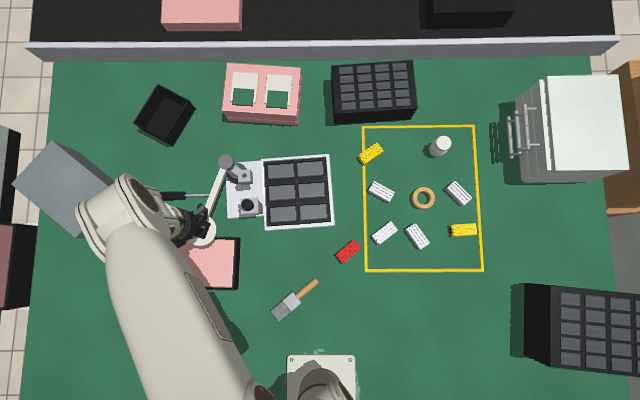

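Request:
apply_moves(targets=[0,0,0,0,0,0,0.5,0,0,0,0,0,0,0.6,0,0,0,0,0,0,0.65,0,0,0,0,0,0,0.65,-0.1,0,0,0,0,0,0.65,-0.22,0,0,0,0,0,0.65,-0.36,0,0,0,0,0,0.65,-0.5,0,0,0,0,0,0.65,-0.6,0,0,0,0,0,0.65,-0.6,0,0,0,0,0,0.65])

```text
clock: 13.12
eef_pos: [0.44, 0.3165, 0.3276]
tool_rot: [0.244, 0.664, -0.237, 0.666]
ft_force: [0.0, 1.1, 0.5]
grip_width: 0.0556
```

```bash
python3 - <<'E'
from h import *
o,p,d,P,T=snap('wrist','w10')
print(o['eef_pos'])
print(plan([.52,0.02,.32],.068))
E
```

```text
[0.44003468 0.31648009 0.32763978]
[ 0.012 -0.703  1.006 -1.526  0.003 -0.014]
```

View pics/w10.png

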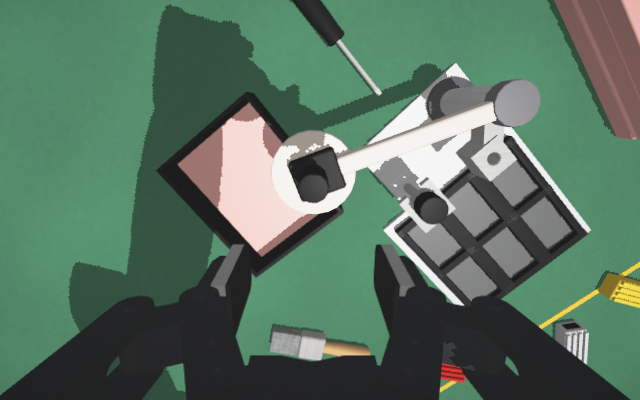

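Request:
apply_moves(targets=[-0.05,-0.1,0.15,-0.2,0,0,0.65,-0.08,-0.2,0.3,-0.4,0,0,0.65,-0.08,-0.35,0.5,-0.7,0,0,0.65,-0.08,-0.35,0.5,-0.8,0,0,0.65,-0.08,-0.35,0.5,-0.8,0,0,0.65,-0.08,-0.35,0.5,-0.8,0,0,0.65])

```text
clock: 13.67
eef_pos: [0.478, 0.166, 0.3395]
tool_rot: [0.106, 0.701, -0.105, 0.698]
ft_force: [0.2, 0.8, 0.4]
grip_width: 0.0556
```

```bash
python3 - <<'E'
from h import *
print(plan([.54,0.05,.34],.068))
E
```

```text
[-0.004 -0.37   0.374 -0.736 -0.009 -0.001]
```

Request:
apply_moves(targets=[0,-0.12,0.12,-0.25,0,0,0.65,0,-0.25,0.25,-0.5,0,0,0.65,0,-0.37,0.374,-0.736,0,0,0.65,0,-0.37,0.374,-0.736,0,0,0.65,0,-0.37,0.374,-0.736,0,0,0.65,0,-0.37,0.374,-0.736,0,0,0.65])

```text
clock: 14.17
eef_pos: [0.5406, 0.0524, 0.339]
tool_rot: [-0.024, 0.708, 0.026, 0.705]
ft_force: [0.2, 0.6, -0.6]
grip_width: 0.0552
```

```bash
cat >> h.py <<'E'
def pockets(p,d,P,T):
    ys,xs=np.mgrid[0:400,0:640]; X=ondepth(P,T,np.c_[xs.ravel(),ys.ravel()],d.ravel()).reshape(400,640,3)
    m=((X[...,2]>.009)&(X[...,2]<.0155)&(d>0)&(abs(X[...,0]-.567)<.1)&(abs(X[...,1]-.068)<.1)&(p.max(2)<190)).astype(np.uint8)
    k,l,s,c=cv2.connectedComponentsWithStats(m); out=[]
    for i in range(1,k):
        if s[i,4]>500:
            cnt,_=cv2.findContours((l==i).astype(np.uint8),cv2.RETR_EXTERNAL,cv2.CHAIN_APPROX_NONE)
            pts=onz(P,T,cnt[0].reshape(-1,2),.012)[:,:2].astype(np.float32)
            r=cv2.minAreaRect(pts*1000); out.append(r); print(np.round(r[0],1),np.round(r[1],1),round(r[2],1))
    return out
def modules(p,d,P,T):
    ys,xs=np.mgrid[0:400,0:640]; X=ondepth(P,T,np.c_[xs.ravel(),ys.ravel()],d.ravel()).reshape(400,640,3)
    pi=p.astype(int)
    m=((X[...,2]>.018)&(X[...,2]<.033)&(d>0)&(X[...,1]<-.08)&(X[...,1]>-.52)&(X[...,0]>.3)&(X[...,0]<.72)&(pi.max(2)-pi.min(2)<45)&(pi.max(2)>90)).astype(np.uint8)
    m=cv2.morphologyEx(m,cv2.MORPH_CLOSE,np.ones((5,5),np.uint8))
    k,l,s,c=cv2.connectedComponentsWithStats(m)
    for i in range(1,k):
        if s[i,4]>120:
            cnt,_=cv2.findContours((l==i).astype(np.uint8),cv2.RETR_EXTERNAL,cv2.CHAIN_APPROX_NONE)
            pts=onz(P,T,cnt[0].reshape(-1,2),.027)[:,:2].astype(np.float32)
            r=cv2.minAreaRect(pts*1000); b=cv2.boxPoints(r)
            e=[b[1]-b[0],b[2]-b[1]]; L=max(e,key=np.linalg.norm)
            a=np.degrees(np.arctan2(L[1],L[0]))%180
            print('mod px',c[i].round(0),'ctr',np.round(r[0],1),'size',np.round(r[1],1),'long axis deg',a.round(1),'jaw yaw',np.radians(a-90).round(3))
E
python3 - <<'E'
from h import *
o,p,d,P,T=snap('wrist','w11');print(o['eef_pos'])
pockets(p,d,P,T); modules(p,d,P,T)
o,p,d,P,T=snap('top','t11'); print('top');pockets(p,d,P,T); modules(p,d,P,T)
E
```

```text
[0.54059013 0.0524213  0.33895786]
[496.9 108.6] [43.9 80.3] 4.0
[564.3 113.4] [43.7 80.4] 4.4
[630.5 117.6] [43.7 79. ] 4.2
[503.4  17.4] [44.2 77.8] 4.1
[570.1  21.5] [44.3 79.3] 4.1
[636.7  26.4] [43.7 79.4] 4.0
mod px [318. 305.] ctr [ 563.8 -180.3] size [72.8 36.8] long axis deg 60.0 jaw yaw -0.524
mod px [249. 314.] ctr [ 461.5 -204.6] size [47.3 24.4] long axis deg 75.0 jaw yaw -0.262
mod px [245. 348.] ctr [ 455.9 -266.7] size [22.3 44.8] long axis deg 105.2 jaw yaw 0.265
top
mod px [381. 191.] ctr [ 560.8 -182.9] size [70.6 35.3] long axis deg 59.2 jaw yaw -0.538
mod px [459. 192.] ctr [ 554.3 -412.3] size [71.4 38.7] long axis deg 43.7 jaw yaw -0.808
mod px [384. 232.] ctr [ 438.2 -189.3] size [33.4 71.6] long axis deg 126.2 jaw yaw 0.631
mod px [417. 236.] ctr [ 428.1 -283.2] size [71.4 35.6] long axis deg 33.6 jaw yaw -0.984
```

View pics/w11.png

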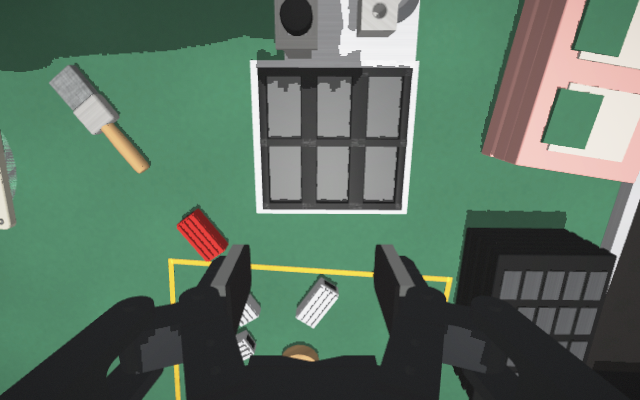

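View pics/t11.png

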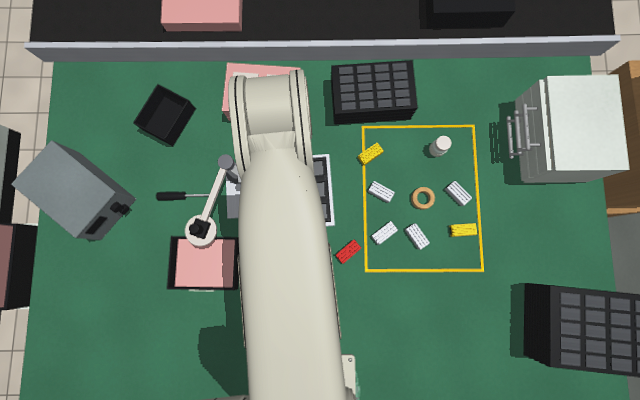

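```bash
python3 - <<'E'
from h import *
print(plan([.563,-.181,.17],-.53))
E
```

```text
[ 0.677 -0.944  0.025  1.207 -0.009 -0.002]
```

Request:
apply_moves(targets=[0.05,-0.15,0,0.25,0,0,0.75,0.15,-0.3,0,0.5,0,0,0.75,0.3,-0.45,0.02,0.75,0,0,0.75,0.45,-0.6,0.02,1,0,0,0.75,0.57,-0.75,0.025,1,0,0,0.75,0.677,-0.944,0.025,1,-0.01,0,0.75,0.677,-0.944,0.025,1,-0.01,0,0.75,0.677,-0.944,0.025,1,-0.01,0,0.75,0.677,-0.944,0.025,1,-0.01,0,0.75])

```text
clock: 15.02
eef_pos: [0.5622, -0.1824, 0.1685]
tool_rot: [0.151, 0.692, -0.15, 0.69]
ft_force: [0.3, 1.8, 0.7]
grip_width: 0.0645
```

```bash
python3 - <<'E'
from h import *
o,p,d,P,T=snap('wrist','w12');print(o['eef_pos'],o['grip_width'])
modules(p,d,P,T)
print(plan([.563,-.181,.17],-.53))
E
```

```text
[ 0.56224452 -0.18237483  0.16849174] 0.06449067742701399
mod px [314. 182.] ctr [ 563.5 -182.7] size [72.2 33.4] long axis deg 59.9 jaw yaw -0.526
mod px [188. 240.] ctr [ 441.2 -189.3] size [38.9 70.6] long axis deg 127.0 jaw yaw 0.645
mod px [504. 277.] ctr [ 690.2 -340.5] size [47.9 25.6] long axis deg 12.3 jaw yaw -1.356
mod px [243. 322.] ctr [ 435.7 -282.4] size [69.  30.7] long axis deg 33.9 jaw yaw -0.98
[ 0.001  0.001 -0.002  0.205 -0.    -0.005]
```

View pics/w12.png

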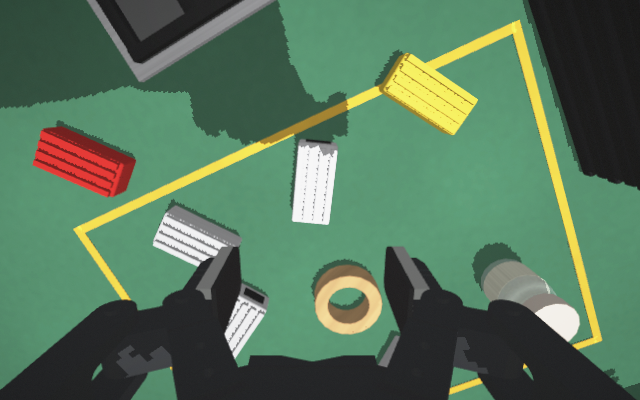

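```bash
python3 - <<'E'
from h import *
print(plan([.5635,-.1825,.015],-.526))
E
```

```text
[ 0.621 -0.005  0.003  0.197 -0.    -0.005]
```

Request:
apply_moves(targets=[0.1,-0.005,0.003,0.197,0,-0.005,0.75,0.22,-0.005,0.003,0.197,0,-0.005,0.75,0.34,-0.005,0.003,0.197,0,-0.005,0.75,0.46,-0.005,0.003,0.197,0,-0.005,0.75,0.56,-0.005,0.003,0.197,0,-0.005,0.7,0.615,-0.005,0.003,0.197,0,-0.005,0.65,0.621,-0.005,0.003,0.197,0,-0.005,0.6,0.621,-0.005,0.003,0.197,0,-0.005,0.5,0.621,-0.005,0.003,0.197,0,-0.005,0,0.621,-0.005,0.003,0.197,0,-0.005,0,0.621,-0.005,0.003,0.197,0,-0.005,0,0.621,-0.005,0.003,0.197,0,-0.005,0])

```text
clock: 16.07
eef_pos: [0.5661, -0.1836, 0.018]
tool_rot: [0.184, 0.681, -0.183, 0.685]
ft_force: [-0.4, 2.5, 6.4]
grip_width: 0.0316
```

```bash
python3 - <<'E'
from h import *
o=bot.get_obs();print(o['eef_pos'],o['grip_width'],o['ft_force'])
print(plan([.58,-.1,.12],.0716), plan([.636,.0273,.12],.0716))
E
```

```text
[ 0.56609772 -0.18356473  0.01800034] 0.031634770606520486 [-0.36677237  2.45290836  6.42426564]
[-4.080e-01  3.180e-01 -1.170e-01 -1.194e+00  1.200e-02 -1.000e-03] [-4.070e-01  8.710e-01 -1.790e-01 -1.194e+00  1.200e-02 -1.000e-03]
```

Request:
apply_moves(targets=[-0.06,0,0,0,0,0,0,-0.16,0,0,0,0,0,0,-0.3,0.1,-0.02,-0.2,0,0,0,-0.407,0.22,-0.05,-0.45,0,0,0,-0.407,0.36,-0.08,-0.7,0,0,0,-0.407,0.52,-0.11,-0.9,0,0,0,-0.407,0.7,-0.15,-1,0,0,0,-0.407,0.87,-0.18,-1,0.012,0,0,-0.407,0.87,-0.18,-1,0.012,0,0,-0.407,0.87,-0.18,-1,0.012,0,0,-0.407,0.87,-0.18,-1,0.012,0,0])

```text
clock: 16.98
eef_pos: [0.6341, 0.0268, 0.117]
tool_rot: [0.009, 0.709, -0.009, 0.705]
ft_force: [1.1, -0.5, -1.8]
grip_width: 0.0316
```

```bash
python3 - <<'E'
from h import *
o=bot.get_obs();print(o['eef_pos'],o['grip_width'],o['ft_force'])
print(plan([.636,.0273,.07],.0716))
E
```

```text
[0.63406697 0.02678947 0.1169584 ] 0.03164066543088467 [ 1.11783095 -0.54219868 -1.84968625]
[ 0.188  0.002  0.009 -0.194 -0.01   0.002]
```

Request:
apply_moves(targets=[0.1,0.002,0.009,-0.194,-0.01,0,0,0.188,0.002,0.009,-0.194,-0.01,0,0,0.188,0.002,0.009,-0.194,-0.01,0,0,0.188,0.002,0.009,-0.194,-0.01,0,0])

```text
clock: 17.32
eef_pos: [0.6343, 0.0252, 0.0688]
tool_rot: [-0.024, 0.708, 0.024, 0.705]
ft_force: [-0.7, -0.2, -1.6]
grip_width: 0.032
```

```bash
python3 - <<'E'
from h import *
o,p,d,P,T=snap('wrist','w13',(160,0,480,340),1.75)
print(o['eef_pos'],o['grip_width'],o['ft_force'])
print(plan([.636,.0273,.03],.0716))
E
```

```text
[0.63434509 0.02520036 0.06882053] 0.032039382711080734 [-0.70570457 -0.24728719 -1.62525638]
[ 0.162  0.007  0.001 -0.006 -0.     0.   ]
```

View pics/w13.png

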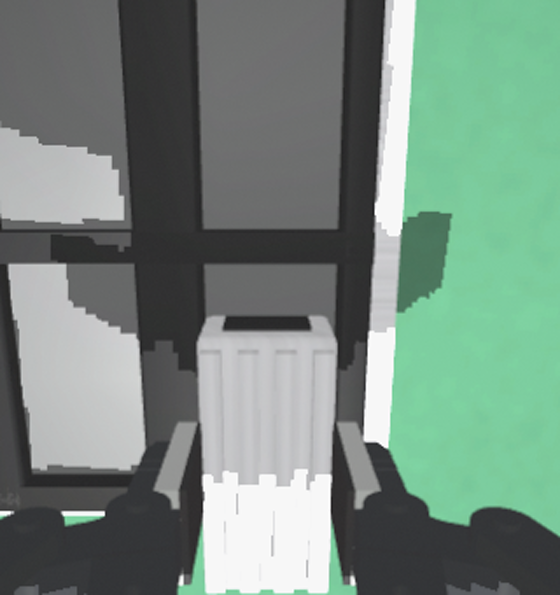

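Request:
apply_moves(targets=[0.06,0.007,0.002,0,0,0,0,0.11,0.007,0.002,0,0,0,0,0.14,0.007,0.002,0,0,0,0,0.155,0.007,0.002,0,0,0,0,0.16,0.007,0.002,0,0,0,0,0.162,0.007,0.002,0,0,0,0])

```text
clock: 17.87
eef_pos: [0.6373, 0.0288, 0.0304]
tool_rot: [-0.025, 0.706, 0.025, 0.707]
ft_force: [-0.6, 0.8, -1.6]
grip_width: 0.032
```

Request:
apply_moves(targets=[0,0,0,0,0,0,0.5,0,0,0,0,0,0,0.58,0,0,0,0,0,0,0.6,0,0,0,0,0,0,0.6,-0.08,0,0,0,0,0,0.6,-0.2,0,0,0,0,0,0.6,-0.34,0,0,0,0,0,0.6,-0.48,0,0,0,0,0,0.6,-0.56,0,0,0,0,0,0.6,-0.56,0,0,0,0,0,0.6])

```text
clock: 18.7
eef_pos: [0.6403, 0.0293, 0.1769]
tool_rot: [-0.025, 0.702, 0.025, 0.711]
ft_force: [1.8, 0.6, 0.8]
grip_width: 0.0514
```

```bash
cat >> h.py <<'E'
def placed(p,d,P,T):
    c=np.array([567,67.5]);ex=np.array([.9974,.0714]);ey=np.array([-.0714,.9974])
    ys,xs=np.mgrid[0:400,0:640]; X=ondepth(P,T,np.c_[xs.ravel(),ys.ravel()],d.ravel()).reshape(400,640,3)
    m=((X[...,2]>.033)&(X[...,2]<.046)&(d>0)&(abs(X[...,0]-.567)<.12)&(abs(X[...,1]-.068)<.12)).astype(np.uint8)
    m=cv2.morphologyEx(m,cv2.MORPH_CLOSE,np.ones((5,5),np.uint8))
    k,l,s,cc=cv2.connectedComponentsWithStats(m)
    for i in range(1,k):
        if s[i,4]>150:
            cnt,_=cv2.findContours((l==i).astype(np.uint8),cv2.RETR_EXTERNAL,cv2.CHAIN_APPROX_NONE)
            r=cv2.minAreaRect(onz(P,T,cnt[0].reshape(-1,2),.040)[:,:2].astype(np.float32)*1000)
            v=np.array(r[0])-c; print('placed station xy',(v@ex).round(1),(v@ey).round(1),np.round(r[1],1),round(r[2],1),'z',np.median(X[l==i][:,2]).round(4))
E
python3 - <<'E'
from h import *
o,p,d,P,T=snap('wrist','w14')
placed(p,d,P,T);modules(p,d,P,T)
o,p,d,P,T=snap('top','t14');modules(p,d,P,T)
o=bot.get_obs();print(o['eef_pos']);print(plan([.52,-.09,.2],.35),plan([.44,-.19,.17],.64))
E
```

```text
placed station xy 67.3 -44.9 [33.2 70.9] 4.2 z 0.0395
mod px [459. 192.] ctr [ 554.3 -412.3] size [71.5 38.7] long axis deg 43.7 jaw yaw -0.808
mod px [384. 232.] ctr [ 438.  -188.9] size [33.4 72.5] long axis deg 127.0 jaw yaw 0.647
mod px [417. 236.] ctr [ 427.6 -283.7] size [70.  35.4] long axis deg 33.6 jaw yaw -0.984
[0.63748343 0.02913125 0.17111119]
[-0.118 -0.442 -0.502 -0.558  0.008  0.001] [ 1.000e-03 -8.180e-01 -8.500e-01 -1.138e+00  8.000e-03  2.000e-03]
```

View pics/w14.png

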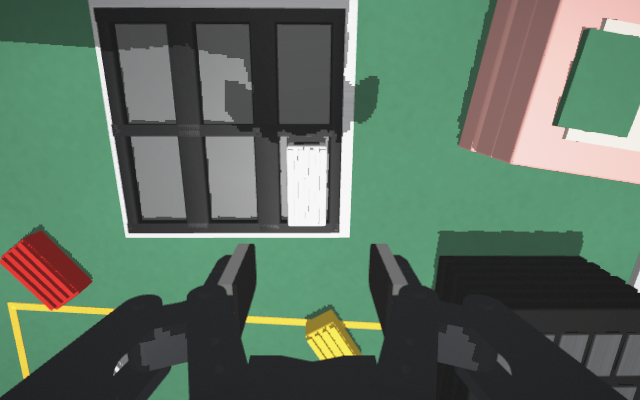

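Request:
apply_moves(targets=[0,-0.14,-0.14,-0.2,0,0,0.7,0,-0.27,-0.27,-0.4,0,0,0.75,0,-0.38,-0.4,-0.6,0,0,0.75,0,-0.5,-0.52,-0.8,0,0,0.75,0,-0.62,-0.64,-1,0,0,0.75,0,-0.74,-0.76,-1,0,0,0.75,0,-0.818,-0.85,-1,0.008,0,0.75,0,-0.818,-0.85,-1,0.008,0,0.75,0,-0.818,-0.85,-1,0.008,0,0.75,0,-0.818,-0.85,-1,0.008,0,0.75])

```text
clock: 19.63
eef_pos: [0.4387, -0.1898, 0.1684]
tool_rot: [-0.198, 0.68, 0.199, 0.677]
ft_force: [-0.5, -0.0, -0.0]
grip_width: 0.0636
```

```bash
python3 - <<'E'
from h import *
o,p,d,P,T=snap('wrist','w15');print(o['eef_pos'],o['grip_width'])
modules(p,d,P,T)
print(plan([.4405,-.1892,.016],.645))
E
```

```text
[ 0.4387111  -0.18980602  0.16838087] 0.06358456617267881
mod px [313. 182.] ctr [ 438.7 -189. ] size [33.4 71.4] long axis deg 127.0 jaw yaw 0.646
mod px [260. 260.] ctr [ 429.4 -283.2] size [72.1 37.6] long axis deg 32.8 jaw yaw -0.998
[ 0.61  -0.003  0.006 -0.147 -0.007 -0.005]
```

View pics/w15.png

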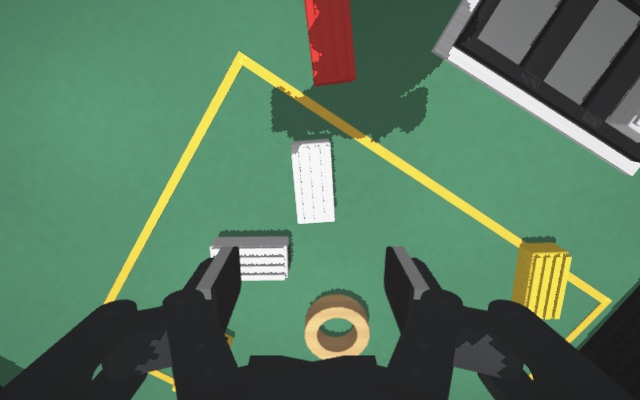

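Request:
apply_moves(targets=[0.1,0.002,0.001,-0.147,-0.007,0,0.75,0.22,0.002,0.001,-0.147,-0.007,-0.005,0.75,0.34,0.002,0.001,-0.147,-0.007,-0.005,0.75,0.46,0.002,0.001,-0.147,-0.007,-0.005,0.75,0.56,0.002,0.001,-0.147,-0.007,-0.005,0.7,0.605,0.002,0.001,-0.147,-0.007,-0.005,0.65,0.612,0.002,0.001,-0.147,-0.007,-0.005,0.6,0.612,0.002,0.001,-0.147,-0.007,-0.005,0.5,0.612,0.002,0.001,-0.147,-0.007,-0.005,0,0.612,0.002,0.001,-0.147,-0.007,-0.005,0,0.612,0.002,0.001,-0.147,-0.007,-0.005,0,0.612,0.002,0.001,-0.147,-0.007,-0.005,0])

```text
clock: 20.68
eef_pos: [0.4395, -0.1898, 0.0173]
tool_rot: [-0.225, 0.67, 0.223, 0.672]
ft_force: [0.4, 0.1, -1.6]
grip_width: 0.0317
```

```bash
python3 - <<'E'
from h import *
o=bot.get_obs();print(o['eef_pos'],o['grip_width'],o['ft_force'])
print(plan([.5,-.05,.12],.0716), plan([.6296,.1171,.12],.0716))
E
```

```text
[ 0.43946894 -0.18981684  0.01725535] 0.03169945182282342 [ 0.38372889  0.06173544 -1.60543973]
[-0.411  0.3    0.53   1.146  0.004  0.006] [-0.411  0.523  1.346  1.146  0.004  0.006]
```

Request:
apply_moves(targets=[-0.06,0,0,0,0,0,0,-0.16,0,0,0,0,0,0,-0.3,0.05,0.12,0.2,0,0,0,-0.411,0.1,0.26,0.4,0,0,0,-0.411,0.16,0.4,0.6,0,0,0,-0.411,0.22,0.55,0.8,0,0,0,-0.411,0.28,0.7,1,0,0,0,-0.411,0.34,0.84,1,0,0,0,-0.411,0.37,0.94,1,0,0,0,-0.411,0.37,0.94,1,0,0,0])

```text
clock: 21.52
eef_pos: [0.5741, 0.0304, 0.1197]
tool_rot: [-0.053, 0.703, 0.053, 0.707]
ft_force: [1.5, -1.2, -0.5]
grip_width: 0.0322
```

```bash
python3 - <<'E'
from h import *
o=bot.get_obs();print(o['eef_pos'],o['grip_width'],o['ft_force'])
print(plan([.6296,.1171,.07],.0716))
E
```

```text
[0.57414936 0.03035467 0.11965591] 0.03219064774870512 [ 1.4540321  -1.23073515 -0.51299487]
[ 0.2    0.31   0.27   0.158  0.011 -0.001]
```

Request:
apply_moves(targets=[0,0.1,0.09,0.16,0.01,0,0,0,0.2,0.18,0.16,0.01,0,0,0,0.31,0.27,0.16,0.01,0,0,0.05,0.31,0.27,0.16,0.01,0,0,0.12,0.31,0.27,0.16,0.01,0,0,0.2,0.31,0.27,0.16,0.01,0,0,0.2,0.31,0.27,0.16,0.01,0,0,0.2,0.31,0.27,0.16,0.01,0,0])

```text
clock: 22.18
eef_pos: [0.625, 0.1111, 0.0679]
tool_rot: [-0.023, 0.709, 0.022, 0.704]
ft_force: [0.4, -0.1, -1.6]
grip_width: 0.0318
```

```bash
python3 - <<'E'
from h import *
o,p,d,P,T=snap('wrist','w16',(160,0,480,340),1.75)
print(o['eef_pos'],o['grip_width'],o['ft_force'])
print(plan([.6296,.1175,.03],.0716))
E
```

```text
[0.62502528 0.11110433 0.06794427] 0.03180527222210767 [ 0.36038848 -0.13637373 -1.58731909]
[ 0.158  0.024  0.015 -0.016 -0.009  0.003]
```

View pics/w16.png

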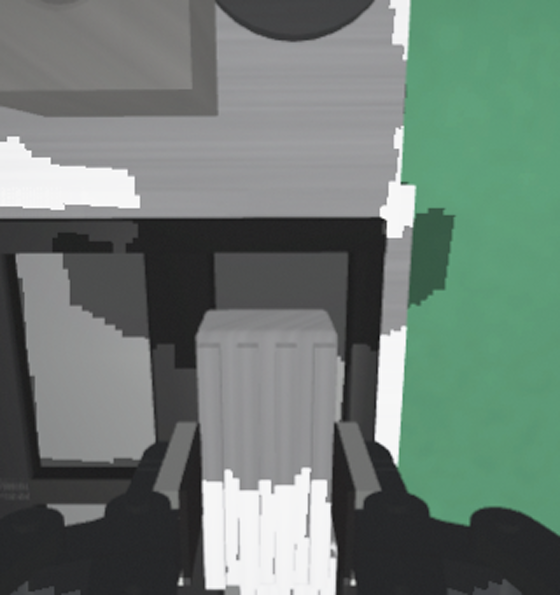

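Request:
apply_moves(targets=[0.03,0.024,0.015,-0.01,-0.009,0,0,0.08,0.024,0.015,-0.01,-0.009,0,0,0.12,0.024,0.015,-0.01,-0.009,0,0,0.14,0.024,0.015,-0.01,-0.009,0,0,0.153,0.024,0.015,-0.01,-0.009,0,0,0.158,0.024,0.015,-0.01,-0.009,0,0,0.158,0.024,0.015,-0.01,-0.009,0,0])

```text
clock: 22.82
eef_pos: [0.6298, 0.1181, 0.0296]
tool_rot: [-0.025, 0.706, 0.024, 0.707]
ft_force: [-0.9, -0.2, -1.3]
grip_width: 0.0319
```

Request:
apply_moves(targets=[0,0,0,0,0,0,0.5,0,0,0,0,0,0,0.58,0,0,0,0,0,0,0.6,0,0,0,0,0,0,0.6,-0.08,0,0,0,0,0,0.6,-0.2,0,0,0,0,0,0.6,-0.34,0,0,0,0,0,0.6,-0.48,0,0,0,0,0,0.6,-0.56,0,0,0,0,0,0.6,-0.56,0,0,0,0,0,0.6])

```text
clock: 23.65
eef_pos: [0.6332, 0.119, 0.1768]
tool_rot: [-0.024, 0.702, 0.025, 0.711]
ft_force: [1.8, 0.5, 0.3]
grip_width: 0.0514
```

```bash
python3 - <<'E'
from h import *
o,p,d,P,T=snap('wrist','w17')
placed(p,d,P,T)
o,p,d,P,T=snap('top','t17');modules(p,d,P,T)
o=bot.get_obs();print(o['eef_pos'])
for y in (-.98,): print(plan([.5,-.08,.2],-.45),plan([.43,-.283,.17],y))
E
```

```text
placed station xy 66.5 46.4 [33.2 70.2] 4.5 z 0.0395
placed station xy 67.4 -43.7 [33.2 72.8] 4.5 z 0.0394
mod px [459. 192.] ctr [ 554.3 -412.3] size [71.5 38.7] long axis deg 43.7 jaw yaw -0.808
mod px [417. 236.] ctr [ 428.1 -283.2] size [71.4 35.7] long axis deg 33.6 jaw yaw -0.984
[0.63041342 0.11847185 0.17103204]
[-0.117 -0.756 -0.575  1.039  0.008 -0.   ] [ 2.000e-03 -1.546e+00 -9.110e-01  2.099e+00  8.000e-03 -2.000e-03]
```

View pics/w17.png

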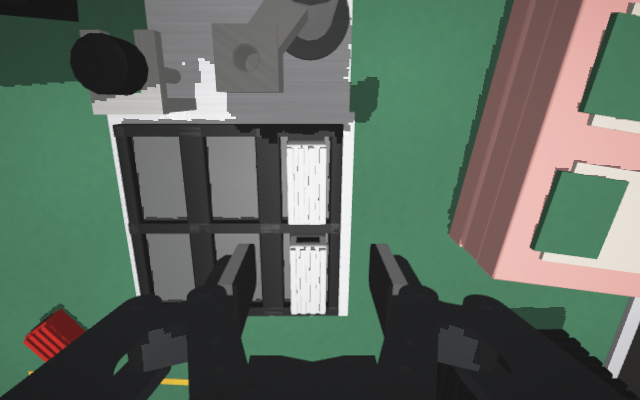

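Request:
apply_moves(targets=[0,-0.13,-0.08,0.2,0,0,0.65,0,-0.27,-0.16,0.4,0,0,0.75,0,-0.4,-0.24,0.6,0,0,0.75,0,-0.53,-0.32,0.8,0,0,0.75,0,-0.66,-0.4,1,0,0,0.75,0,-0.79,-0.47,1,0,0,0.75,0,-0.79,-0.47,1,0,0,0.75])

```text
clock: 24.33
eef_pos: [0.5217, -0.0918, 0.1678]
tool_rot: [0.152, 0.692, -0.155, 0.689]
ft_force: [-0.7, 0.5, 0.4]
grip_width: 0.064
```

```bash
python3 - <<'E'
from h import *
print(bot.get_obs()['eef_pos'],plan([.43,-.283,.17],-.985))
E
```

```text
[ 0.52169487 -0.09177453  0.16776319] [-0.005 -0.848 -0.008  1.095 -0.004  0.011]
```

Request:
apply_moves(targets=[0,-0.13,0,0.2,0,0,0.75,0,-0.27,0,0.4,0,0,0.75,0,-0.4,0,0.6,0,0,0.75,0,-0.55,-0.005,0.8,0,0,0.75,0,-0.7,-0.008,1,0,0.01,0.75,0,-0.848,-0.008,1,0,0.01,0.75,0,-0.848,-0.008,1,0,0.01,0.75,0,-0.848,-0.008,1,0,0.01,0.75,0,-0.848,-0.008,1,0,0.01,0.75])

```text
clock: 25.08
eef_pos: [0.4353, -0.2779, 0.1686]
tool_rot: [0.319, 0.632, -0.316, 0.632]
ft_force: [0.3, 0.2, 0.1]
grip_width: 0.0641
```

```bash
python3 - <<'E'
from h import *
o,p,d,P,T=snap('wrist','w18');print(o['eef_pos'],o['grip_width'])
modules(p,d,P,T)
print(plan([.4295,-.283,.016],-.985))
E
```

```text
[ 0.435302   -0.2779447   0.16859827] 0.06405121460582396
mod px [588.   7.] ctr [ 671.6 -363.8] size [ 8.9 32.6] long axis deg 111.5 jaw yaw 0.375
mod px [522. 164.] ctr [ 554.9 -410.6] size [71.6 39. ] long axis deg 42.3 jaw yaw -0.833
mod px [316. 192.] ctr [ 430.4 -285.1] size [71.8 33.4] long axis deg 33.6 jaw yaw -0.985
[ 0.611 -0.036  0.004  0.111 -0.004 -0.009]
```

View pics/w18.png

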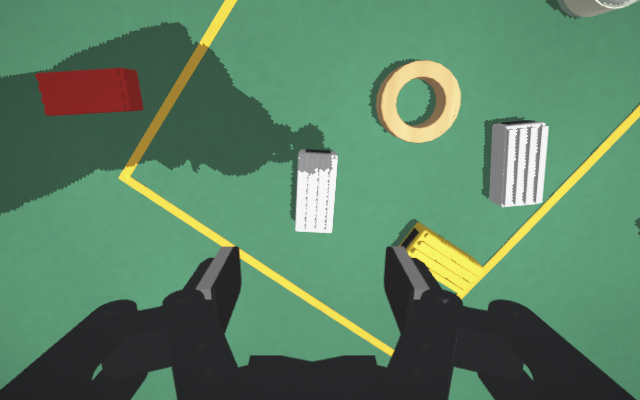

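Request:
apply_moves(targets=[0.08,-0.038,0.013,0.111,0,0,0.75,0.2,-0.038,0.013,0.111,-0.004,-0.009,0.75,0.34,-0.038,0.013,0.111,-0.004,-0.009,0.75,0.46,-0.038,0.013,0.111,-0.004,-0.009,0.75,0.56,-0.038,0.013,0.111,-0.004,-0.009,0.7,0.605,-0.038,0.013,0.111,-0.004,-0.009,0.65,0.612,-0.038,0.013,0.111,-0.004,-0.009,0.6,0.612,-0.038,0.013,0.111,-0.004,-0.009,0.5,0.612,-0.038,0.013,0.111,-0.004,-0.009,0,0.612,-0.038,0.013,0.111,-0.004,-0.009,0,0.612,-0.038,0.013,0.111,-0.004,-0.009,0,0.612,-0.038,0.013,0.111,-0.004,-0.009,0])

```text
clock: 26.13
eef_pos: [0.4315, -0.2869, 0.0178]
tool_rot: [0.334, 0.622, -0.335, 0.624]
ft_force: [0.2, 0.2, 0.4]
grip_width: 0.0314
```

```bash
python3 - <<'E'
from h import *
o=bot.get_obs();print(o['eef_pos'],o['grip_width'],o['ft_force'])
print(plan([.5,-.1,.12],-.485), plan([.5702,.0226,.12],.0716))
E
```

```text
[ 0.4315025  -0.28691833  0.01777766] 0.03141578443269182 [0.23298184 0.21802285 0.35564391]
[-0.41   0.642 -0.47  -1.002  0.008 -0.   ] [-4.110e-01  1.147e+00 -7.240e-01 -2.115e+00  8.000e-03  2.000e-03]
```

Request:
apply_moves(targets=[-0.06,0,0,0,0,0,0,-0.16,0,0,0,0,0,0,-0.3,0.08,-0.05,-0.2,0,0,0,-0.411,0.2,-0.12,-0.4,0,0,0,-0.411,0.33,-0.2,-0.6,0,0,0,-0.411,0.46,-0.28,-0.8,0,0,0,-0.411,0.58,-0.36,-1,0,0,0,-0.411,0.7,-0.44,-1,0,0,0,-0.411,0.7,-0.44,-1,0,0,0])

```text
clock: 26.88
eef_pos: [0.5184, -0.0926, 0.1202]
tool_rot: [0.168, 0.685, -0.167, 0.688]
ft_force: [0.2, -0.7, -2.4]
grip_width: 0.0313
```

```bash
python3 - <<'E'
from h import *
o=bot.get_obs();print(o['eef_pos'],o['grip_width'],o['ft_force'])
print(plan([.5702,.0226,.12],.0716))
E
```

```text
[ 0.51842839 -0.09259188  0.12017195] 0.031332144523919574 [ 0.16303367 -0.73957083 -2.413638  ]
[ 0.002  0.504 -0.028 -1.101  0.009 -0.004]
```

Request:
apply_moves(targets=[0,0.12,-0.005,-0.22,0,0,0,0,0.25,-0.01,-0.44,0,0,0,0,0.38,-0.02,-0.66,0,0,0,0,0.504,-0.028,-0.88,0.009,0,0,0,0.504,-0.028,-1,0.009,0,0,0,0.504,-0.028,-1,0.009,0,0,0.06,0.504,-0.028,-1,0.009,0,0,0.12,0.504,-0.028,-1,0.009,0,0,0.2,0.504,-0.028,-1,0.009,0,0,0.2,0.504,-0.028,-1,0.009,0,0,0.2,0.504,-0.028,-1,0.009,0,0])

```text
clock: 27.8
eef_pos: [0.567, 0.0155, 0.0685]
tool_rot: [-0.004, 0.709, 0.004, 0.705]
ft_force: [0.2, 0.9, -0.9]
grip_width: 0.0314
```

```bash
python3 - <<'E'
from h import *
o,p,d,P,T=snap('wrist','w19',(160,0,480,340),1.75)
print(o['eef_pos'],o['grip_width'],o['ft_force'])
print(plan([.5702,.0226,.03],.0716))
E
```

```text
[0.56696714 0.01547169 0.06851893] 0.031392875089285545 [ 0.24889666  0.93206441 -0.93685842]
[ 0.159  0.028  0.009 -0.12  -0.007  0.001]
```

View pics/w19.png

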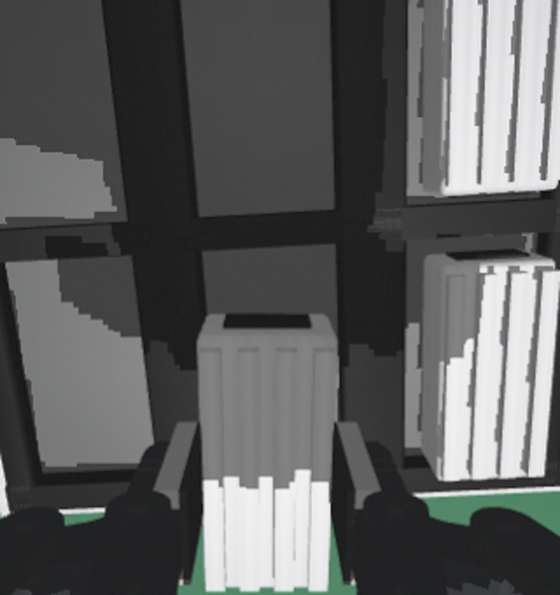

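Request:
apply_moves(targets=[0,0.028,0.009,-0.12,-0.007,0,0,0.04,0.028,0.009,-0.12,-0.007,0,0,0.08,0.028,0.009,-0.12,-0.007,0,0,0.12,0.028,0.009,-0.12,-0.007,0,0,0.145,0.028,0.009,-0.12,-0.007,0,0,0.155,0.028,0.009,-0.12,-0.007,0,0,0.16,0.028,0.009,-0.12,-0.007,0,0,0.16,0.028,0.009,-0.12,-0.007,0,0])

```text
clock: 28.52
eef_pos: [0.5692, 0.0232, 0.0298]
tool_rot: [-0.026, 0.707, 0.026, 0.706]
ft_force: [-4.5, -1.2, 7.0]
grip_width: 0.0317
```

Request:
apply_moves(targets=[0,0,0,0,0,0,0.5,0,0,0,0,0,0,0.56,0,0,0,0,0,0,0.58,0,0,0,0,0,0,0.58,-0.08,0,0,0,0,0,0.58,-0.2,0,0,0,0,0,0.58,-0.34,0,0,0,0,0,0.58,-0.48,0,0,0,0,0,0.6,-0.56,0,0,0,0,0,0.6,-0.56,0,0,0,0,0,0.6])

```text
clock: 29.35
eef_pos: [0.5742, 0.0238, 0.1753]
tool_rot: [-0.026, 0.702, 0.026, 0.711]
ft_force: [0.1, 0.7, 1.0]
grip_width: 0.0512
```

```bash
python3 - <<'E'
from h import *
o,p,d,P,T=snap('wrist','w20')
placed(p,d,P,T)
o,p,d,P,T=snap('top','t20');modules(p,d,P,T)
o=bot.get_obs();print(o['eef_pos'])
print(plan([.555,-.411,.18],-.81))
E
```

```text
placed station xy 64.8 45.0 [34.5 70.2] 4.1 z 0.0395
placed station xy -0.5 -45.0 [33.3 69.7] 4.1 z 0.0395
placed station xy 66.4 -44.9 [34.4 69.9] 4.0 z 0.0395
mod px [459. 192.] ctr [ 554.3 -412.3] size [71.5 38.8] long axis deg 43.7 jaw yaw -0.808
[0.57126804 0.02366142 0.17018398]
[-0.039 -1.729 -0.193  1.768  0.006 -0.002]
```

View pics/w20.png

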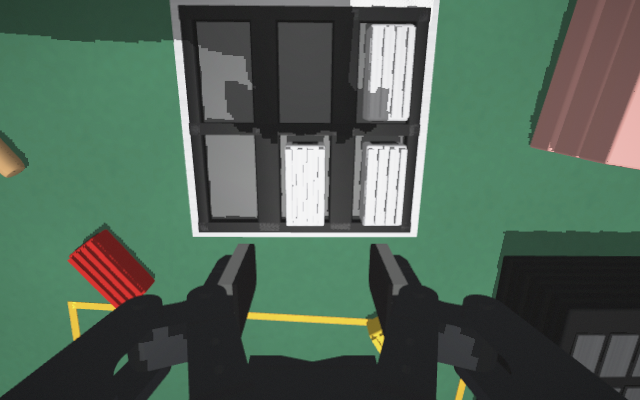

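Request:
apply_moves(targets=[-0.04,-0.15,0,0.15,0,0,0.65,-0.04,-0.3,0,0.3,0,0,0.75,-0.04,-0.45,-0.05,0.45,0,0,0.75,-0.04,-0.6,-0.08,0.6,0,0,0.75,-0.04,-0.75,-0.1,0.75,0,0,0.75,-0.04,-0.9,-0.1,0.9,0,0,0.75,-0.04,-0.9,-0.1,0.9,0,0,0.75])

```text
clock: 30.03
eef_pos: [0.5608, -0.209, 0.1768]
tool_rot: [0.135, 0.695, -0.137, 0.693]
ft_force: [-0.2, 0.3, 0.5]
grip_width: 0.064
```

```bash
python3 - <<'E'
from h import *
print(bot.get_obs()['eef_pos'],plan([.555,-.411,.17],-.81))
E
```

```text
[ 0.56076846 -0.20896243  0.1767652 ] [ 0.029 -0.757  0.283  0.848 -0.001  0.007]
```

Request:
apply_moves(targets=[0,-0.14,0.05,0.2,0,0,0.75,0,-0.28,0.1,0.4,0,0,0.75,0,-0.42,0.15,0.6,0,0,0.75,0.02,-0.56,0.2,0.8,0,0,0.75,0.029,-0.7,0.25,0.848,0,0.007,0.75,0.029,-0.757,0.283,0.848,0,0.007,0.75,0.029,-0.757,0.283,0.848,0,0.007,0.75,0.029,-0.757,0.283,0.848,0,0.007,0.75])

```text
clock: 30.7
eef_pos: [0.5574, -0.4047, 0.1691]
tool_rot: [0.278, 0.652, -0.274, 0.65]
ft_force: [0.0, 1.2, -0.1]
grip_width: 0.064
```

```bash
python3 - <<'E'
from h import *
o,p,d,P,T=snap('wrist','w21');print(o['eef_pos'],o['grip_width'])
modules(p,d,P,T)
print(plan([.555,-.411,.016],-.81))
E
```

```text
[ 0.55742271 -0.40470931  0.16914929] 0.06404085866330411
mod px [374.  37.] ctr [ 677.  -356.8] size [45.6 16.8] long axis deg 84.4 jaw yaw -0.099
mod px [319. 189.] ctr [ 557.2 -412.6] size [72.3 33.4] long axis deg 42.4 jaw yaw -0.83
[ 0.615 -0.031  0.016  0.02  -0.008 -0.007]
```

View pics/w21.png

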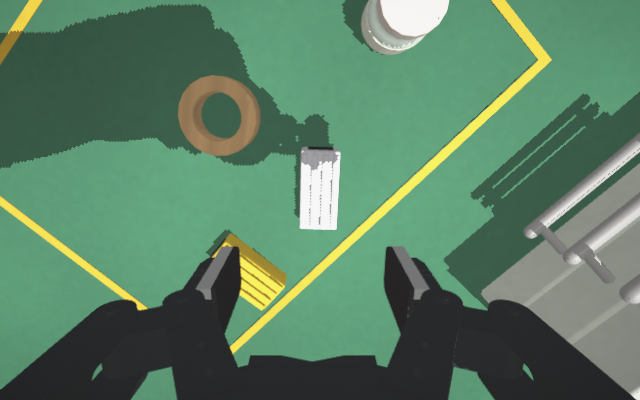

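```bash
python3 - <<'E'
from h import *
P=bot.camera_params('wrist');z=np.load('pics/w21.npz')
uv=np.array([[532,230],[575,255],[495,295],[620,180],[560,340],[600,300]])
print(ondepth(P,z['T'],uv,z['d'][uv[:,1],uv[:,0]]).round(3))
E
```

```text
[[ 0.661 -0.563  0.043]
 [ 0.661 -0.562  0.093]
 [ 0.6   -0.6    0.032]
 [ 0.75  -0.601  0.017]
 [ 0.61  -0.443  0.239]
 [ 0.653 -0.6    0.099]]
```

Request:
apply_moves(targets=[0.08,-0.029,0.027,0.06,0,0,0.75,0.2,-0.029,0.027,0.06,-0.008,-0.007,0.75,0.34,-0.029,0.027,0.06,-0.008,-0.007,0.75,0.46,-0.029,0.027,0.06,-0.008,-0.007,0.75,0.56,-0.029,0.027,0.06,-0.008,-0.007,0.7,0.605,-0.029,0.027,0.06,-0.008,-0.007,0.65,0.614,-0.029,0.027,0.06,-0.008,-0.007,0.6,0.614,-0.029,0.027,0.06,-0.008,-0.007,0.5,0.614,-0.029,0.027,0.06,-0.008,-0.007,0,0.614,-0.029,0.027,0.06,-0.008,-0.007,0,0.614,-0.029,0.027,0.06,-0.008,-0.007,0,0.614,-0.029,0.027,0.06,-0.008,-0.007,0])

```text
clock: 31.75
eef_pos: [0.5597, -0.415, 0.021]
tool_rot: [0.284, 0.644, -0.286, 0.65]
ft_force: [-0.3, 0.4, 3.0]
grip_width: 0.0309
```

```bash
python3 - <<'E'
from h import *
o=bot.get_obs();print(o['eef_pos'],o['grip_width'],o['ft_force'])
print(plan([.5638,-.2,.12],-.4))
E
```

```text
[ 0.55968787 -0.41498532  0.02095646] 0.030923512643771654 [-0.29480768  0.36016646  3.0150787 ]
[-0.4    0.593 -0.62  -0.86   0.016  0.001]
```

Request:
apply_moves(targets=[-0.05,0,0,0,0,0,0,-0.14,0,0,0,0,0,0,-0.28,0.03,-0.03,0,0,0,0,-0.4,0.12,-0.12,-0.2,0,0,0,-0.4,0.24,-0.25,-0.4,0,0,0,-0.4,0.36,-0.38,-0.6,0,0,0,-0.4,0.48,-0.5,-0.8,0,0,0,-0.4,0.593,-0.62,-0.86,0,0,0,-0.4,0.593,-0.62,-0.86,0,0,0])

```text
clock: 32.5
eef_pos: [0.5626, -0.1931, 0.1194]
tool_rot: [0.138, 0.693, -0.138, 0.694]
ft_force: [-0.6, -0.5, -0.1]
grip_width: 0.031
```

```bash
python3 - <<'E'
from h import *
o=bot.get_obs();print(o['eef_pos'],o['grip_width'],o['ft_force'])
print(plan([.5638,.03,.12],.0716))
E
```

```text
[ 0.56261655 -0.1931408   0.11937654] 0.03096404531440654 [-0.59849253 -0.53437072 -0.14426703]
[-0.002  0.826 -0.337 -0.929  0.005 -0.001]
```

Request:
apply_moves(targets=[0,0.14,-0.06,-0.2,0,0,0,0,0.28,-0.12,-0.4,0,0,0,0,0.42,-0.18,-0.6,0,0,0,0,0.56,-0.24,-0.8,0,0,0,0,0.7,-0.3,-0.93,0,0,0,0,0.826,-0.337,-0.93,0.005,0,0,0,0.826,-0.337,-0.93,0.005,0,0,0,0.826,-0.337,-0.93,0.005,0,0])

```text
clock: 33.17
eef_pos: [0.5662, 0.0251, 0.1184]
tool_rot: [-0.025, 0.706, 0.023, 0.707]
ft_force: [0.2, -0.5, -1.2]
grip_width: 0.0309
```

```bash
python3 - <<'E'
from h import *
o=bot.get_obs();print(o['eef_pos'],o['grip_width'],o['ft_force'])
print(plan([.5638,.1124,.07],.0716))
E
```

```text
[0.56620952 0.02510981 0.11839327] 0.030939734240676343 [ 0.23309145 -0.5086422  -1.17377309]
[ 0.193  0.35   0.014 -0.007  0.002  0.006]
```

Request:
apply_moves(targets=[0,0.12,0.005,0,0,0,0,0,0.24,0.01,0,0,0.006,0,0,0.35,0.014,0,0,0.006,0,0.06,0.35,0.014,0,0,0.006,0,0.13,0.35,0.014,0,0,0.006,0,0.193,0.35,0.014,0,0,0.006,0,0.193,0.35,0.014,0,0,0.006,0,0.193,0.35,0.014,0,0,0.006,0])

```text
clock: 33.83
eef_pos: [0.563, 0.1094, 0.0686]
tool_rot: [-0.022, 0.708, 0.022, 0.706]
ft_force: [1.0, 0.6, -0.2]
grip_width: 0.031
```

```bash
python3 - <<'E'
from h import *
o,p,d,P,T=snap('wrist','w22',(160,0,480,340),1.75)
print(o['eef_pos'],o['grip_width'],o['ft_force'])
print(plan([.5638,.1124,.033],.0716))
E
```

```text
[0.56304234 0.10938623 0.0686098 ] 0.03095808638314804 [ 0.96669393  0.57037015 -0.24392147]
[ 0.146  0.011 -0.    -0.017  0.    -0.001]
```

View pics/w22.png

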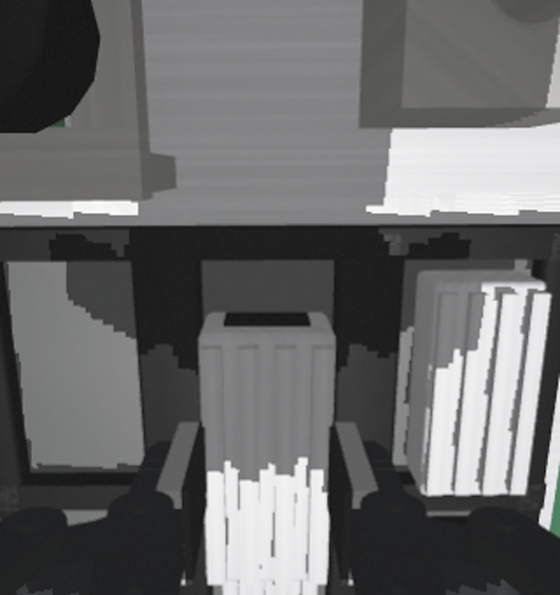

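Request:
apply_moves(targets=[0.03,0.011,0,-0.015,0,0,0,0.07,0.011,0,-0.015,0,0,0,0.11,0.011,0,-0.015,0,0,0,0.13,0.011,0,-0.015,0,0,0,0.142,0.011,0,-0.015,0,0,0,0.146,0.011,0,-0.015,0,0,0,0.146,0.011,0,-0.015,0,0,0])

```text
clock: 34.47
eef_pos: [0.5623, 0.1135, 0.033]
tool_rot: [-0.026, 0.707, 0.026, 0.706]
ft_force: [-4.6, -0.4, 5.4]
grip_width: 0.0307
```

Request:
apply_moves(targets=[0,0,0,0,0,0,0.5,0,0,0,0,0,0,0.56,0,0,0,0,0,0,0.58,0,0,0,0,0,0,0.58,-0.08,0,0,0,0,0,0.58,-0.2,0,0,0,0,0,0.58,-0.34,0,0,0,0,0,0.58,-0.48,0,0,0,0,0,0.6,-0.6,0,0,0,0,0,0.6,-0.75,0,0,0,0,0,0.6,-0.85,0,0,0,0,0,0.6,-0.85,0,0,0,0,0,0.6])

```text
clock: 35.47
eef_pos: [0.5666, 0.1143, 0.252]
tool_rot: [-0.025, 0.702, 0.027, 0.711]
ft_force: [1.1, 0.4, 0.3]
grip_width: 0.0514
```

```bash
python3 - <<'E'
from h import *
o,p,d,P,T=snap('wrist','w23')
placed(p,d,P,T)
o,p,d,P,T=snap('top','t23');modules(p,d,P,T)
o=bot.get_obs();print(o['eef_pos'],o['clock'])
print(plan([.4395,.315,.245],-.7))
E
```

```text
placed station xy 65.7 46.3 [34.1 70.2] 4.2 z 0.0394
placed station xy -1.0 45.2 [33.5 70.1] 4.1 z 0.0394
placed station xy -0.7 -44.1 [32.6 71.8] 4.6 z 0.0397
placed station xy 66.5 -43.6 [34.2 70.4] 3.9 z 0.0392
[0.56427182 0.11384496 0.24634581] 35.5667
[ 0.005  0.839 -0.439  1.545  0.006 -0.004]
```

View pics/w23.png

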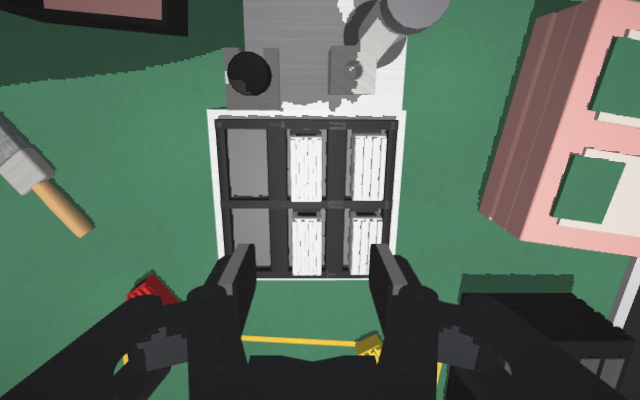

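View pics/t23.png

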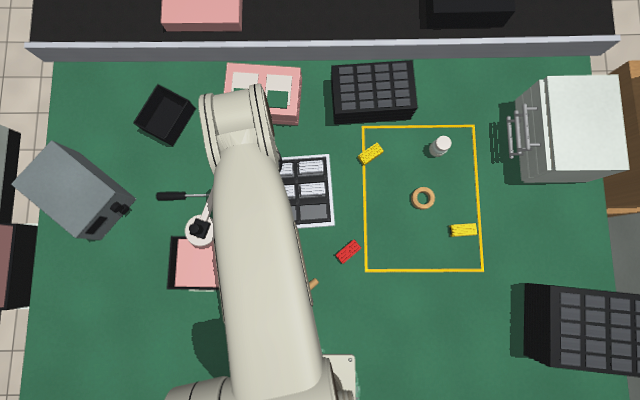

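Request:
apply_moves(targets=[-0.04,0.1,-0.05,0.2,0,0,0.7,-0.04,0.2,-0.1,0.4,0,0,0.75,-0.04,0.3,-0.16,0.6,0,0,0.75,-0.04,0.42,-0.22,0.8,0,0,0.75,-0.04,0.54,-0.3,0.95,0,0,0.75,-0.04,0.54,-0.3,0.95,0,0,0.75])

```text
clock: 36.07
eef_pos: [0.4745, 0.2467, 0.2531]
tool_rot: [0.14, 0.695, -0.14, 0.691]
ft_force: [0.4, -0.4, -0.5]
grip_width: 0.0635
```

```bash
python3 - <<'E'
from h import *
print(bot.get_obs()['eef_pos'],plan([.4395,.315,.24],-.7))
E
```

```text
[0.47454786 0.24665814 0.25305498] [ 0.053  0.198 -0.235  0.604 -0.01   0.004]
```

Request:
apply_moves(targets=[0,0.07,-0.08,0.2,0,0,0.75,0.02,0.14,-0.16,0.4,0,0,0.75,0.053,0.198,-0.235,0.6,-0.01,0,0.75,0.053,0.198,-0.235,0.6,-0.01,0,0.75,0.053,0.198,-0.235,0.6,-0.01,0,0.75,0.053,0.198,-0.235,0.6,-0.01,0,0.75])

```text
clock: 36.57
eef_pos: [0.4439, 0.3107, 0.2407]
tool_rot: [0.242, 0.663, -0.244, 0.665]
ft_force: [-0.0, 0.3, -0.3]
grip_width: 0.0641
```

```bash
python3 - <<'E'
from h import *
o,p,d,P,T=snap('wrist','w24')
print(o['eef_pos'])
ys,xs=np.mgrid[0:400,0:640]; X=ondepth(P,T,np.c_[xs.ravel(),ys.ravel()],d.ravel()).reshape(400,640,3)
for lo,hi in [(.195,.207)]:
        m=((X[...,2]>lo)&(X[...,2]<hi)&(d>0)&(abs(X[...,0]-.44)<.05)&(abs(X[...,1]-.315)<.05)).astype(np.uint8)
        k,l,s,c=cv2.connectedComponentsWithStats(m)
        for i in range(1,k):
            if s[i,4]>60:
                q=X[l==i]; print((lo,hi),s[i],q.mean(0).round(4),'mid',((q.min(0)+q.max(0))/2).round(4))
print(plan([.4395,.315,.17],-.7))
E
```

```text
[0.44391128 0.31071042 0.2406915 ]
(0.195, 0.207) [ 280  197   45   45 1571] [0.4425 0.3179 0.2018] mid [0.4419 0.3171 0.1995]
[ 0.285  0.001 -0.028 -0.005  0.009  0.001]
```

View pics/w24.png

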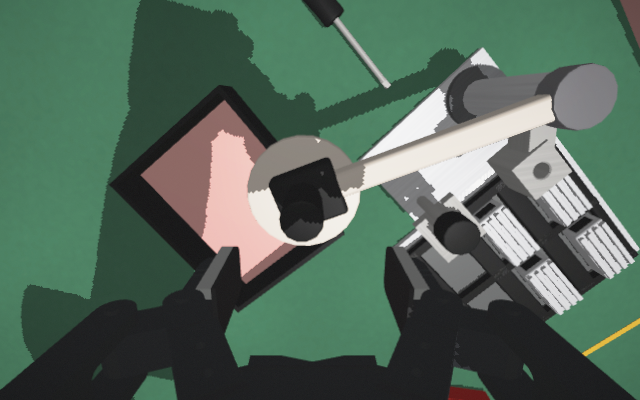

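Request:
apply_moves(targets=[0,0.012,-0.026,0,0.009,0,0.75,0.08,0.012,-0.026,0,0.009,0,0.7,0.18,0.012,-0.026,0,0.009,0,0.65,0.25,0.012,-0.026,0,0.009,0,0.65,0.283,0.012,-0.026,0,0.009,0,0.65,0.283,0.012,-0.026,0,0.009,0,0.55,0.283,0.012,-0.026,0,0.009,0,0,0.283,0.012,-0.026,0,0.009,0,0,0.283,0.012,-0.026,0,0.009,0,0,0.283,0.012,-0.026,0,0.009,0,0,0.283,0.012,-0.026,0,0.009,0,0])

```text
clock: 37.53
eef_pos: [0.4424, 0.3182, 0.1726]
tool_rot: [0.245, 0.663, -0.242, 0.665]
ft_force: [0.2, -0.6, 3.9]
grip_width: 0.0245
```

```bash
python3 - <<'E'
from h import *
o=bot.get_obs();print(o['eef_pos'],o['grip_width'],o['ft_force'])
arc(1.6,1.0,.171,-.7,-.45,11)
E
```

```text
[0.44236226 0.31822761 0.17264186] 0.0244688488374168 [ 0.24620458 -0.62293376  3.86710502]
theta 160.0384024339581 r 0.19282217386405884
[0.0, -0.039, 0.016, -0.051, 0.002, -0.008]
[0.001, -0.077, 0.033, -0.096, 0.002, -0.008]
[0.001, -0.114, 0.053, -0.142, 0.002, -0.008]
[0.002, -0.15, 0.075, -0.187, 0.003, -0.008]
[0.002, -0.185, 0.099, -0.233, 0.003, -0.008]
[0.003, -0.218, 0.124, -0.278, 0.003, -0.008]
[0.003, -0.25, 0.152, -0.324, 0.003, -0.008]
[0.004, -0.281, 0.181, -0.369, 0.003, -0.008]
[0.004, -0.309, 0.212, -0.415, 0.003, -0.008]
[0.005, -0.336, 0.244, -0.46, 0.003, -0.008]
[0.005, -0.362, 0.277, -0.505, 0.003, -0.008]
```

Request:
apply_moves(targets=[0,-0.039,0.016,-0.05,0,0,0,0,-0.077,0.033,-0.096,0,0,0,0,-0.114,0.053,-0.142,0,0,0,0,-0.15,0.075,-0.187,0,0,0,0,-0.185,0.099,-0.233,0,0,0,0,-0.218,0.124,-0.278,0,0,0,0,-0.25,0.152,-0.324,0,0,0,0,-0.281,0.181,-0.369,0,0,0,0,-0.309,0.212,-0.415,0,0,0,0,-0.336,0.244,-0.46,0,0,0,0,-0.362,0.277,-0.505,0,0,0])

```text
clock: 38.45
eef_pos: [0.4348, 0.205, 0.1725]
tool_rot: [0.158, 0.69, -0.155, 0.689]
ft_force: [-4.0, 2.8, 7.1]
grip_width: 0.0242
```

```bash
python3 - <<'E'
from h import *
o=bot.get_obs();print(o['eef_pos'],o['grip_width'],o['ft_force'])
arc(1.0,.45,.172,-.45,-.2,11,r=.193)
E
```

```text
[0.43480391 0.20499985 0.17250907] 0.02419276441990908 [-3.97303058  2.80142422  7.1491369 ]
theta -165.90632237988592 r 0.1946554338882607
[0.0, -0.029, 0.026, -0.038, -0.003, -0.008]
[0.0, -0.057, 0.053, -0.083, -0.003, -0.008]
[0.0, -0.083, 0.082, -0.129, -0.003, -0.008]
[0.0, -0.107, 0.112, -0.174, -0.003, -0.008]
[0.0, -0.13, 0.143, -0.22, -0.003, -0.008]
[0.0, -0.152, 0.176, -0.265, -0.003, -0.008]
[0.0, -0.172, 0.209, -0.31, -0.003, -0.008]
[0.0, -0.19, 0.243, -0.356, -0.003, -0.008]
[0.0, -0.206, 0.278, -0.401, -0.003, -0.008]
[0.0, -0.221, 0.314, -0.447, -0.003, -0.008]
[0.001, -0.234, 0.35, -0.492, -0.003, -0.008]
```

Request:
apply_moves(targets=[0,-0.029,0.026,-0.038,0,0,0,0,-0.057,0.053,-0.083,0,0,0,0,-0.083,0.082,-0.129,0,0,0,0,-0.107,0.112,-0.174,0,0,0,0,-0.13,0.143,-0.22,0,0,0,0,-0.152,0.176,-0.265,0,0,0,0,-0.172,0.209,-0.31,0,0,0,0,-0.19,0.243,-0.356,0,0,0,0,-0.206,0.278,-0.401,0,0,0,0,-0.221,0.314,-0.447,0,0,0,0,-0.234,0.35,-0.492,0,0,0])

```text
clock: 39.37
eef_pos: [0.4847, 0.1109, 0.1725]
tool_rot: [0.07, 0.706, -0.072, 0.701]
ft_force: [-12.4, -7.4, 15.8]
grip_width: 0.0243
```

```bash
python3 - <<'E'
from h import *
o=bot.get_obs();print(o['eef_pos'],o['grip_width'],o['ft_force'])
v=o['eef_pos'][:2]-POST;th=np.arctan2(v[1],v[0]);dl=np.radians(-107.57)-th;print(dl)
arc(dl,0,.172,-.2,.05,11,r=.191)
E
```

```text
[0.4847292  0.11088676 0.17245485] 0.024290974225408397 [-12.35693899  -7.37413657  15.82068841]
0.46931975247795066
theta -134.46004105911103 r 0.19827025900881556
[0.0, -0.016, 0.03, -0.048, -0.011, 0.009]
[0.0, -0.03, 0.061, -0.093, -0.012, 0.009]
[0.0, -0.042, 0.092, -0.139, -0.012, 0.009]
[0.0, -0.054, 0.123, -0.184, -0.012, 0.009]
[0.0, -0.064, 0.155, -0.23, -0.012, 0.009]
[0.0, -0.072, 0.188, -0.275, -0.012, 0.009]
[0.0, -0.08, 0.22, -0.321, -0.012, 0.008]
[0.0, -0.085, 0.253, -0.366, -0.012, 0.008]
[0.0, -0.09, 0.285, -0.412, -0.012, 0.008]
[0.0, -0.093, 0.318, -0.457, -0.012, 0.008]
[0.0, -0.094, 0.351, -0.503, -0.013, 0.008]
```

```bash
python3 - <<'E'
from h import *
arc(.43,0,.1725,-.2,.05,11)
E
```

```text
theta -134.46004105911103 r 0.19827025900881556
[-0.0, -0.016, 0.026, -0.048, -0.011, 0.009]
[-0.0, -0.032, 0.053, -0.093, -0.012, 0.009]
[-0.0, -0.046, 0.081, -0.139, -0.012, 0.009]
[-0.0, -0.059, 0.109, -0.184, -0.012, 0.009]
[-0.001, -0.071, 0.137, -0.23, -0.012, 0.009]
[-0.001, -0.082, 0.167, -0.275, -0.012, 0.009]
[-0.001, -0.092, 0.196, -0.321, -0.012, 0.008]
[-0.001, -0.1, 0.226, -0.366, -0.012, 0.008]
[-0.001, -0.108, 0.256, -0.412, -0.012, 0.008]
[-0.001, -0.114, 0.286, -0.457, -0.012, 0.008]
[-0.001, -0.119, 0.317, -0.503, -0.013, 0.008]
```

Request:
apply_moves(targets=[0,-0.018,0.026,-0.048,-0.006,0,0,0,-0.035,0.053,-0.093,-0.01,0,0,0,-0.05,0.081,-0.139,-0.01,0,0,0,-0.064,0.109,-0.184,-0.01,0,0,0,-0.076,0.137,-0.23,-0.01,0,0,0,-0.088,0.165,-0.275,-0.01,0,0,0,-0.098,0.194,-0.321,-0.01,0,0,0,-0.107,0.222,-0.366,-0.01,0,0,0,-0.115,0.25,-0.412,-0.01,0,0,0,-0.121,0.278,-0.457,-0.01,0,0])

```text
clock: 40.2
eef_pos: [0.5488, 0.0664, 0.1726]
tool_rot: [-0.011, 0.706, 0.007, 0.708]
ft_force: [-9.7, -9.0, 12.6]
grip_width: 0.0244
```

```bash
python3 - <<'E'
from h import *
o=bot.get_obs();print(o['eef_pos'],o['grip_width'],o['ft_force'])
v=o['eef_pos'][:2]-POST;th=np.arctan2(v[1],v[0]);dl=np.radians(-107.57)-th;print(dl)
arc(.06,0,.172,.03,.05,3)
o,p,d,P,T=snap('wrist','w25')
E
```

```text
[0.54879831 0.06635899 0.17255575] 0.024359090343817367 [-9.73090684 -8.9688956  12.57250985]
0.07563609040626229
theta -111.90362875914876 r 0.2005157075169966
[0.001, -0.006, 0.015, -0.022, 0.004, 0.012]
[0.002, -0.012, 0.03, -0.036, 0.004, 0.012]
[0.002, -0.018, 0.045, -0.049, 0.004, 0.012]
```

View pics/w25.png

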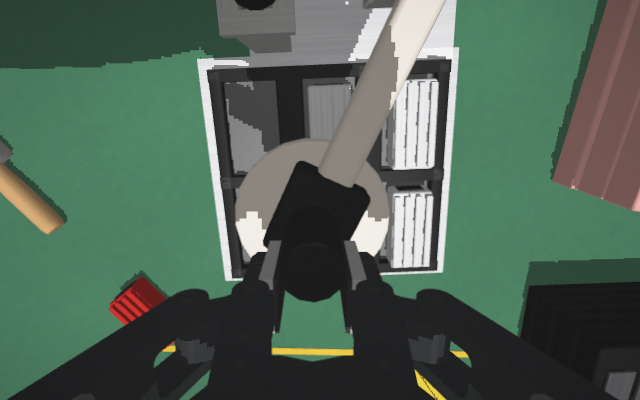

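Request:
apply_moves(targets=[0,-0.006,0.02,0,0,0,0,0,-0.012,0.04,0,0,0,0,0,-0.016,0.055,0,0,0,0,0,-0.018,0.068,0,0,0,0,0,-0.02,0.076,0,0,0,0])

```text
clock: 40.67
eef_pos: [0.5666, 0.0589, 0.1726]
tool_rot: [-0.013, 0.707, 0.004, 0.707]
ft_force: [-18.4, -16.2, 16.6]
grip_width: 0.0244
```

Request:
apply_moves(targets=[0,0,0.006,0,0,0,0,0,0,0.006,0,0,0,0,0,0,0.006,0,0,0,0.4,0,0,0.004,0,0,0,0.55,0,0,0,0,0,0,0.65,0,0,0,0,0,0,0.65,-0.08,0,0,0,0,0,0.65,-0.2,0,0,0,0,0,0.65,-0.32,0,0,0,0,0,0.65,-0.44,0,0,0,0,0,0.65,-0.44,0,0,0,0,0,0.65])

```text
clock: 41.58
eef_pos: [0.5725, 0.0659, 0.288]
tool_rot: [-0.008, 0.701, 0.01, 0.713]
ft_force: [1.9, 0.3, 1.5]
grip_width: 0.0557
```

```bash
python3 - <<'E'
from h import *
o,p,d,P,T=snap('wrist','w26')
print(o['eef_pos'],o['ft_force'])
ys,xs=np.mgrid[0:400,0:640]; X=ondepth(P,T,np.c_[xs.ravel(),ys.ravel()],d.ravel()).reshape(400,640,3)
m=((X[...,2]>.195)&(X[...,2]<.207)&(d>0)&(abs(X[...,0]-.56)<.05)&(abs(X[...,1]-.07)<.05)).astype(np.uint8)
k,l,s,c=cv2.connectedComponentsWithStats(m)
for i in range(1,k):
    if s[i,4]>60:
        q=X[l==i]; print(s[i],q.mean(0).round(4),'mid',((q.min(0)+q.max(0))/2).round(4))
placed(p,d,P,T)
E
```

```text
[0.57254455 0.06585101 0.28804744] [1.93895811 0.26005882 1.48579112]
[ 284  179   36   38 1036] [0.5662 0.0696 0.2019] mid [0.5663 0.0688 0.1996]
placed station xy 65.7 45.3 [33.9 71.1] 4.4 z 0.0396
placed station xy -0.9 56.3 [33.5 46.3] 4.2 z 0.0393
placed station xy 66.7 -44.9 [33.2 71.3] 4.3 z 0.0394
```

View pics/w26.png

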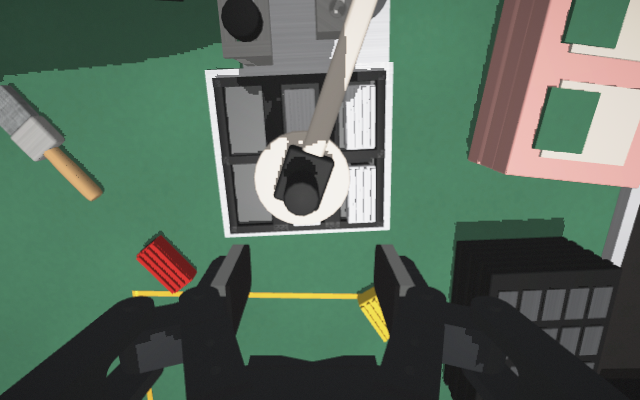

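Request:
apply_moves(targets=[-0.1,-0.1,-0.1,0,0,0,0.65,-0.2,-0.25,-0.2,0,0,0,0.65,-0.2,-0.4,-0.3,0,0,0,0.65,-0.2,-0.55,-0.4,0,0,0,0.65,-0.2,-0.7,-0.5,0,0,0,0.65,-0.2,-0.85,-0.5,0,0,0,0.65,-0.2,-0.95,-0.5,0,0,0,0.65,-0.2,-0.95,-0.5,0,0,0,0.65,-0.2,-0.95,-0.5,0,0,0,0.65])

```text
clock: 42.38
eef_pos: [0.4496, -0.1771, 0.3291]
tool_rot: [-0.007, 0.706, 0.008, 0.709]
ft_force: [0.2, 0.6, 0.3]
grip_width: 0.0556
```

```bash
python3 - <<'E'
from h import *
for n in ('top','scene'):
    o,p,d,P,T=snap(n,'f_'+n,(190,120,500,290) if n=='top' else (150,120,450,340),2.5); placed(p,d,P,T)
    ys,xs=np.mgrid[0:400,0:640]; X=ondepth(P,T,np.c_[xs.ravel(),ys.ravel()],d.ravel()).reshape(400,640,3)
    for nm,lo,hi,cx,cy in (('pin',.118,.13,.513,.2),('knob',.193,.207,.566,.07)):
        m=(X[...,2]>lo)&(X[...,2]<hi)&(abs(X[...,0]-cx)<.03)&(abs(X[...,1]-cy)<.03); print(n,nm,m.sum(),X[m].mean(0))
print(o['eef_pos'],o['ft_force'],o['clock'])
E
```

```text
placed station xy 65.2 -46.6 [34.3 69.8] 3.7 z 0.0383
placed station xy 64.9 44.9 [71.6 33.5] 89.6 z 0.0384
placed station xy -2.7 -52.8 [33.6 58.1] 4.4 z 0.0385
top pin 107 [0.51146007 0.1990738  0.12370806]
top knob 82 [0.56448214 0.06831017 0.20100537]
placed station xy 4.2 -42.1 [39.6 71.6] 3.6 z 0.0387
placed station xy 3.3 47.8 [39.2 71.6] 3.9 z 0.0387
placed station xy 71.5 -41.8 [36.3 71.7] 4.0 z 0.0387
placed station xy 71.0 49.5 [37.5 72.1] 3.9 z 0.0389
scene pin 123 [0.51683915 0.20262331 0.12325419]
scene knob 96 [0.57074294 0.07252291 0.20045391]
[ 0.44984199 -0.17580764  0.32921802] [ 0.47111885 -0.19585626  0.85774059] 42.4333
```

View pics/f_top.png

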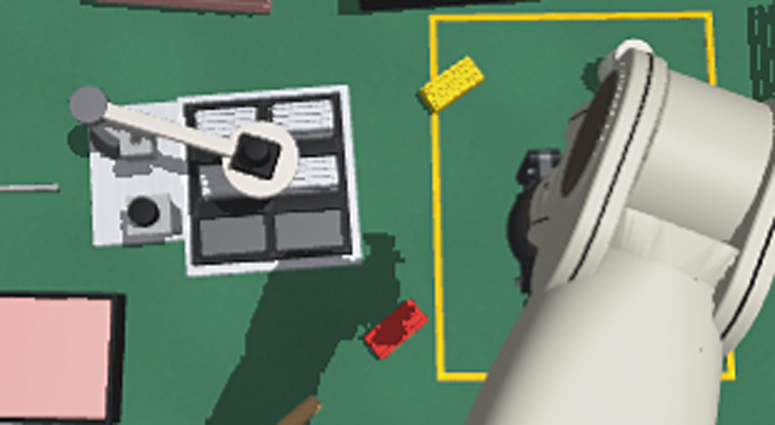

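View pics/f_scene.png

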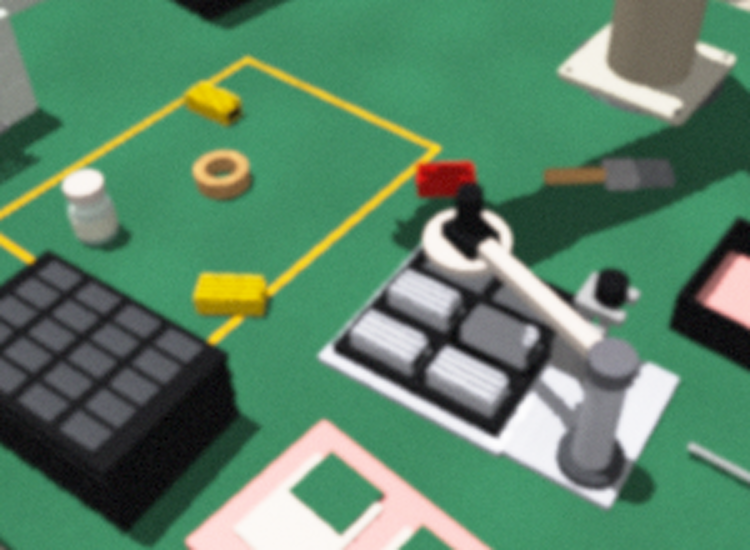

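```bash
python3 -c "
from workcell import bot
print(bot.job_done())"
```

```text
the job is handed in; nothing more can be done
None
```

The job is handed in at about 42 s of the 210 s allowed; no verdict is reported.

**What I did**
- I drew the pin and hung it in the notch, then swung the camera arm out about 1.6 rad by its knob.
- I put the four modules present into the two far rows, with the near row left empty.
- I swung the arm back until it met its stop. No modules were left over, so the bin stayed unused.

**Last checks**
- **Modules:** the wrist camera, before the arm swung back, put all four within about 2 mm of their pocket centres, tops level at 39–40 mm.
- **Pin:** its head top is at z ≈ 0.124 m (so the underside is at about 0.098 m). The wrist camera, right after parking, put it about 0.5 mm from the measured notch point. I judged its tilt only by eye.
- **Camera arm:** the knob is within 1 mm of where it started.
- **Bystanders:** the tape and jar look undisturbed in the last pictures, but I did not measure them. The driver I saw only in part.

**Disagreements**
- The scene camera puts everything 4–6 mm off from the wrist camera. It shifts the knob, pin and modules alike, so I took it as calibration error.
- In the last wrist and top views the head hid part of the middle-row modules. Those readings came out partial and off-centre, but the scene camera showed all four lying flat.
- On the swing back the gripper slid about 8 mm along the knob, with no more than about 30 N at the wrist.

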